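# Take the stacked test-bench adapters apart and put each in its own nest

### The job

The clamping adapters of the test bench have been left piled in two stacks. Take the stacks apart and set each of the five parts upright in the black nest that has its shape and size (the pipe fitting in the small round one), lying flat on the nest's floor inside the lip; set the parts down rather than dropping them, and knock none over.

Things in the scene. Friction and masses are not known exactly. Their poses are not given: they have to be found in the camera images.
- round_flange: Both stacks and all nests stand on the open bench before a tall green tester cabinet, whose front is about 0.1 m beyond the rearmost of them (swing the arm clear of it). Bottom of one stack: round bright steel flange, diameter 60 mm, 26 mm high, with a 16 mm bore down its axis, 0.4 kg, standing on the bench. Origin: centre of its underside; z is its axis, up.
- square_block: Bottom of the other stack: square aluminium block, 56 x 56 mm, 26 mm high, with a 14 mm bore, 0.2 kg, standing on the bench. Origin: centre of its underside; x and y run square to its side faces, z up.
- hex_plug: Solid dark steel hexagon, 44 mm across its flats, 51 mm across its corners, 24 mm high, 0.25 kg. It lies on the round flange or on the square block (this varies). Origin: centre of its underside; z up; x points to a corner, y square to a flat.
- brass_block: Oblong brass block, 44 mm long (its x) by 28 mm wide (its y), 24 mm high, with two small screws in its top, 0.2 kg. It lies on whichever base does not carry the hexagon. Origin: centre of its underside; z up.
- pipe_fitting: Small silver-grey pipe fitting with a hexagon waist, 19 mm across its flats (its x is square to a flat), 22 mm across its corners (its y), 35 mm high, threaded end up, 0.06 kg. It stands on top of the hex plug. Origin: centre of its underside; z up.
- round_nest: Large round nest, for the round flange: inside diameter 74 mm, outside 90 mm. The nest is black, fixed to the bench, with a floor 3 mm thick and a lip that stands 3 mm above the floor (6 mm above the bench) and is 8 mm wide. Origin: centre of its underside; z up.
- square_nest: Square nest, for the square block: 70 x 70 mm inside, 86 x 86 mm outside, x and y square to its sides. The nest is black, fixed to the bench, with a floor 3 mm thick and a lip that stands 3 mm above the floor (6 mm above the bench) and is 8 mm wide. Origin: centre of its underside; z up.
- hex_nest: Hexagonal nest, for the hexagonal plug: 58 mm across flats inside, 74 mm outside; x points to a corner, y square to a flat, as in the plug. The nest is black, fixed to the bench, with a floor 3 mm thick and a lip that stands 3 mm above the floor (6 mm above the bench) and is 8 mm wide. Origin: centre of its underside; z up.
- oblong_nest: Oblong nest, for the brass block: inside 58 mm along its x by 42 mm along its y, outside 74 x 58 mm. The nest is black, fixed to the bench, with a floor 3 mm thick and a lip that stands 3 mm above the floor (6 mm above the bench) and is 8 mm wide. Origin: centre of its underside; z up.
- small_nest: Small round nest, for the pipe fitting: inside diameter 32 mm, outside 48 mm. The nest is black, fixed to the bench, with a floor 3 mm thick and a lip that stands 3 mm above the floor (6 mm above the bench) and is 8 mm wide. Origin: centre of its underside; z up.
Mind the look-alikes: they are no part of the job. Leave any turquoise look-alike of the square_block alone. What is shaped like the round_flange but red is not meant.

How it is judged:
By the outcome, as a careful person would: the job done as asked, in the order asked, and still so for the second after the job is handed in, with the robot touching nothing.
It also fails if it takes over 128 s, if anything falls off the work surface, if the arm or the gripper's body presses on something with over 40 N, if the wrist force passes 120 N, or if a joint passes its speed limit or range.

### The arm

A 6-joint arm with a two-finger parallel gripper is mounted at the origin on a cart in front of the work surface, level with it; the furniture and walls round the work are solid. World frame = base frame: x ahead of the robot, y to its left, z up, the work surface at z = 0. Lengths are in mm, angles in degrees, forces in N, time in s.
With the tool pointing down it reaches from about 300 to 850 mm from the base axis. Payload 4.2 kg.
Tool frame: the origin (TCP) lies midway between the tips of the shut fingers; the grasp point (between the pads) lies 19 mm behind it; x points along the fingers, z is the direction in which the jaws open and shut, and the axes are right-handed (so a half turn about x gives the same grasp; the last joint's range is limited). The gripper opens to 91 mm and grips with 3 to 60 N. Pads are 32 mm wide; open, the fingers measure 118 mm over their backs; the gripper's body (76 mm by 178 mm) begins 60 mm behind the grasp point.
Start: joints at [67.895, 18.312, 89.639, -0, 72.044, -1.146], TCP at [205.679, 536.972, 213.976] pointing down, gripper open.
Joint ranges: [-177.97, 177.97], [-48.28, 115.42], [12.27, 149.76], [-77.06, 257.06], [2.81, 150.46], [-146.56, 146.56]. Speed limits (degrees/s): [147.25, 147.25, 180, 180, 180, 180].

### API

Orientations are given as [roll, pitch, yaw] about the fixed x, y, z axes, in that order (R = Rz(yaw) Ry(pitch) Rx(roll)).
In Python, from workcell import env gives the robot as it stands.
- The arm moves only by the tool send_rows, never from a script. Its argument "commands" is a list that holds one entry, the list of rows, each a list of 6 numbers: the shift along the tool's x, y, z normalised to -1 to 1, where 1 is 0.1 m, then the turn, a rotation vector about the tool's x, y, z normalised to -1 to 1, where 1 is 2 pi rad. In form: [[[x, y, z, wx, wy, wz], ...]]. A call has 1 to 20 rows; each row is the pose to reach, as a shift and turn from the pose commanded when the call began, along the tool's axes at that moment, turning the shorter way round; what a row does not reach only later rows make up. A row lasts 1/8 s, in which the tool goes at most 62.5 mm and 10.7 degrees, less where a joint would pass 70% of its speed; a pose out of reach is approached as far as the arm can. A call with a number of a shift or a turn outside -1 to 1 is refused whole. A call with a gripper value outside its range is refused whole. "jaw" is the closure, from -1 (fully open) to 1 (shut), so that 0 is half open, set as the call begins (left out, the last holds). The fingers move at their own pace and stop on an object; "force" is the grip in N (left out, the last holds). Time passes only in rows, so rows that repeat a pose let the fingers close. It gives the time, the measured TCP pose, the force and the opening at its end, in the units of the state.
- env.state(): the state, without advancing time (a new reading comes with each control period).
- env.grab_frame(name): name is "scene" or "top"; returns (picture, depth): 420x560x3 uint8, red, green, blue; 420x560 float32, mm along the optical axis (not along the pixel's ray), 0 where there is no reading.
- env.get_calibration(name): a dict with "mtx" (3x3 intrinsics, pixels), "camera_from_world" (4x4, takes a point from world to camera coordinates). Camera axes: x right, y up, looking along -z (the intrinsics and any distortion apply to the point x, -y, -z); pixel columns grow to the right and rows downward; lengths in mm; the calibration is good to about 2 mm. A picture is of the moment at which its call begins. get_calibration takes no time and is no camera call.
- env.job_done(): hands the job in, once; it reports no verdict.
The state is a dict: "time_s": time; "qpos": joint angles; "qvel": joint speeds; "effort": joint torques, N m; "ee_pos": TCP position; "ee_rot": TCP orientation; "force": force on the tool from outside, world axes, zero at the start; "torque": the same for the moment, N m; "gripper_width": finger opening in mm.
Only numpy, scipy, OpenCV 4.12 (cv2) and the standard library are available. Lean on these libraries where they do the work, as an engineer would, in place of code of your own. Each camera call takes 0.05 s, during which the arm holds its last target.

## Working session

There is one attempt and no reset: what is moved stays moved. The work goes in short steps, Python scripts to look and compute and a tool call to move; the robot and the scene stay as the last step left them, time stands still between calls to the robot, and variables do not carry over. Pictures are saved under pics/ and viewed, and the job is handed in when it is done.

Besides the shell and the picture viewer there is one more tool, called after ">>>" by a JSON object that holds its "method" and its "body", one argument or row to a line. send_rows: Moves the arm, as the interface text tells. Its arguments: {"type":"object","properties":{"commands":{"type":"array","items":{"type":"array","items":{"type":"array","items":{"type":"number","minimum":-1,"maximum":1}}}},"jaw":{"type":"number"},"force":{"type":"number"}},"required":["commands"]}

```bash
ls; mkdir -p pics
python3 - <<'E'
from workcell import env
import cv2,numpy as np
for n in("scene","top"):
    p,d=env.grab_frame(n); cv2.imwrite(f"pics/{n}0.png",p[:,:,::-1]); np.save(f"pics/{n}0d.npy",d); np.save(f"pics/{n}0p.npy",p)
    c=env.get_calibration(n); print(n,np.round(c["mtx"],1).tolist(),np.round(c["camera_from_world"],3).tolist(),[k for k in c])
s=env.state(); print(s)
E
```

```text
pics
scene [[411.2, 0.0, 278.0], [0.0, 411.2, 209.3], [0.0, 0.0, 1.0]] [[-0.636, -0.771, -0.01, 301.146], [0.41, -0.349, 0.842, -270.559], [-0.653, 0.532, 0.539, -634.384], [0.0, 0.0, 0.0, 1.0]] ['mtx', 'camera_from_world']
top [[537.1, 0.0, 276.5], [0.0, 537.1, 205.3], [0.0, 0.0, 1.0]] [[0.001, -1.0, -0.019, -10.087], [0.998, 0.0, 0.057, -508.628], [-0.057, -0.019, 0.998, -1478.301], [0.0, 0.0, 0.0, 1.0]] ['mtx', 'camera_from_world']
{'time_s': 0.1, 'qpos': array([ 6.78936906e+01,  1.83487824e+01,  8.96984927e+01, -1.58325127e-05,
        7.20426491e+01, -1.14867995e+00]), 'qvel': array([ 0.08753088, -0.16477234, -0.19189488, -0.039357  ,  0.095094  ,
        0.09851689]), 'effort': array([-6.45148157e-04, -4.13333702e+01, -2.32509488e+01,  7.28291622e-02,
        4.21066827e-02, -3.78830168e-05]), 'ee_pos': array([205.52587089, 536.54768484, 213.20253425]), 'ee_rot': array([ 178.86091153,   89.9100758 , -112.09671301]), 'force': array([ 0.14287329, -0.50284578,  0.36970324]), 'torque': array([ 0.02261724, -0.03090455, -0.05767021]), 'gripper_width': 90.84724686972632}
```

View pics/scene0.png

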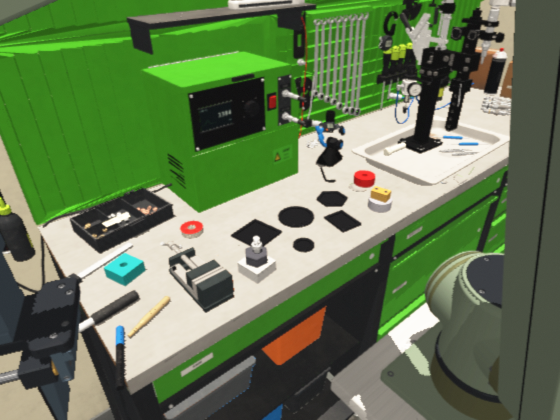

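View pics/top0.png

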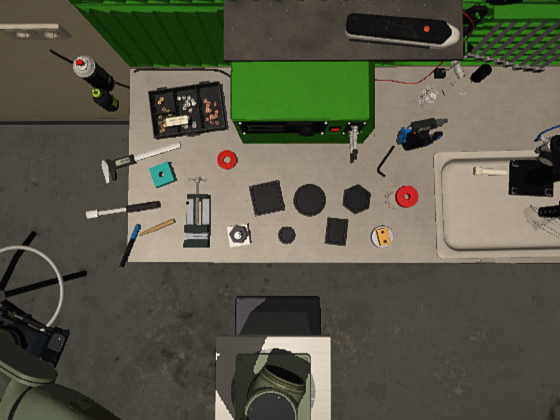

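Run:
```python
import cv2,numpy as np
p=np.load("pics/top0p.npy")[:,:,::-1]
a=cv2.resize(p[150:260,180:430],None,fx=3.2,fy=3.2,interpolation=cv2.INTER_CUBIC); cv2.imwrite("pics/c1.png",a)
p=np.load("pics/scene0p.npy")[:,:,::-1]
a=cv2.resize(p[160:290,225:405],None,fx=4.4,fy=4.4,interpolation=cv2.INTER_CUBIC); cv2.imwrite("pics/c2.png",a)
```

```text
(no output)
```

View pics/c1.png

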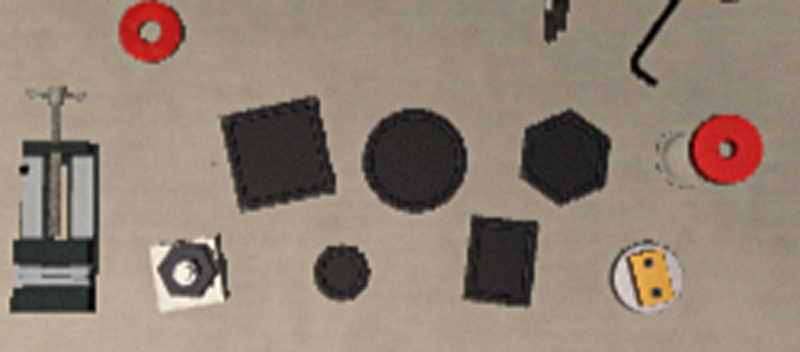

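View pics/c2.png

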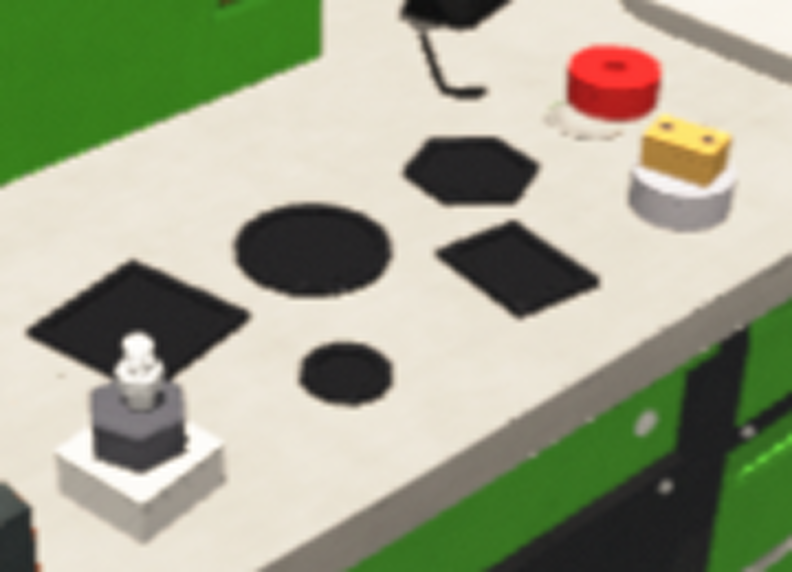

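```bash
cat > h.py <<'E'
import cv2,numpy as np
from workcell import env
CAL={n:env.get_calibration(n) for n in("top","scene")}
def ray(n,u,v):
    c=CAL[n];K=c["mtx"];T=np.array(c["camera_from_world"])
    d=np.stack([(np.asarray(u,float)-K[0,2])/K[0,0],-(np.asarray(v,float)-K[1,2])/K[1,1],-np.ones_like(np.asarray(u,float))],-1)
    R=T[:3,:3]; o=-R.T@T[:3,3]
    return o,d@R      # per unit optical depth
def onz(n,u,v,z):
    o,d=ray(n,u,v); t=(z-o[2])/d[...,2]; return o+t[...,None]*d
def cloud(n,d):
    v,u=np.mgrid[0:d.shape[0],0:d.shape[1]]
    o,r=ray(n,u,v); return o+d[...,None]*r
def proj(n,P):
    c=CAL[n];T=np.array(c["camera_from_world"]);q=np.atleast_2d(P)@T[:3,:3].T+T[:3,3];K=c["mtx"]
    return np.stack([K[0,0]*q[:,0]/-q[:,2]+K[0,2],K[1,1]*-q[:,1]/-q[:,2]+K[1,2]],-1)
def tri(uv1,uv2):
    o1,d1=ray("top",*uv1);o2,d2=ray("scene",*uv2)
    A=np.stack([d1,-d2],1);s=np.linalg.lstsq(A,o2-o1,rcond=None)[0]
    a=o1+s[0]*d1;b=o2+s[1]*d2;return (a+b)/2,np.linalg.norm(a-b)
E
python3 - <<'E'
from h import *
for n in("top","scene"):
    p=np.load(f"pics/{n}0p.npy");d=np.load(f"pics/{n}0d.npy");P=cloud(n,d)
    g=p.astype(int).max(2)
    m=((g<70)&(P[...,2]<20)&(P[...,2]>-10)&(P[...,0]>400)&(P[...,0]<700)&(abs(P[...,1])<350)&(d>0)).astype(np.uint8)
    k,l,st,ce=cv2.connectedComponentsWithStats(m)
    for i in range(1,k):
        if st[i,4]<100: continue
        Q=P[l==i]; 
        cs,_=cv2.findContours((l==i).astype(np.uint8),0,1);c=cs[0][:,0]
        W=onz(n,l[0:0].sum()+c[:,0],c[:,1],6.)[:,:2].astype(np.float32)
        pp=np.argwhere(l==i);W2=onz(n,pp[:,1],pp[:,0],5.)
        print(n,st[i].tolist(),"cen",W2.mean(0).round(1),"medz",np.median(Q[:,2]).round(1),"rect",[np.round(x,1) for x in cv2.minAreaRect(W)])
E
```

```text
top [250, 181, 35, 34, 893] cen [531.   17.8   5. ] medz 4.3 rect [array([531.1,  17.6]), array([83.5, 85.1]), np.float64(12.1)]
top [294, 184, 32, 32, 798] cen [ 525.5 -101.1    5. ] medz 4.1 rect [array([ 525.4, -101.6]), array([86.5, 86.8]), np.float64(90.0)]
top [343, 185, 28, 29, 589] cen [ 527.8 -231.8    5. ] medz 4.5 rect [array([ 527.7, -231.5]), array([71.7, 81.3]), np.float64(23.2)]
top [325, 218, 23, 27, 536] cen [ 437.8 -175.6    5. ] medz 4.6 rect [array([ 437.8, -175.4]), array([57.9, 72.3]), np.float64(84.0)]
top [278, 227, 18, 16, 220] cen [427.7 -37.2   5. ] medz 4.7 rect [array([427.6, -37.4]), array([41.7, 47.3]), np.float64(0.1)]
scene [317, 192, 30, 14, 322] cen [ 525.3 -228.8    5. ] medz 2.4 rect [array([ 524.9, -227.7]), array([78.1, 67.1]), np.float64(49.5)]
scene [279, 207, 34, 20, 548] cen [523.1 -98.1   5. ] medz 2.5 rect [array([522.7, -97.6]), array([82.8, 85.6]), np.float64(49.6)]
scene [325, 211, 35, 21, 390] cen [ 435.2 -172.3    5. ] medz 2.6 rect [array([ 435.2, -172. ]), array([57., 73.]), np.float64(83.1)]
scene [232, 220, 49, 26, 643] cen [532.9  17.3   5. ] medz 2.4 rect [array([528.3,  20.1]), array([84.4, 84. ]), np.float64(12.0)]
scene [294, 238, 20, 14, 205] cen [426.4 -35.2   5. ] medz 3.5 rect [array([425.2, -34.8]), array([42.6, 48. ]), np.float64(48.6)]
```

Run:
```python
from h import *
for n in("top","scene"):
    p=np.load(f"pics/{n}0p.npy");d=np.load(f"pics/{n}0d.npy");P=cloud(n,d)
    for nm,c in(("A",(425,60)),("B",(425,-277)),("redA",(0,0))):
        m=(np.hypot(P[...,0]-c[0],P[...,1]-c[1])<55)&(P[...,2]>10)&(d>0)
        z=P[m][:,2]
        if len(z)==0: continue
        h,e=np.histogram(z,bins=np.arange(8,100,4)); print(n,nm,dict(zip(e[:-1].astype(int).tolist(),h.tolist())))
        for lo,hi in((20,31),(44,56),(60,90)):
            mm=m&(P[...,2]>lo)&(P[...,2]<hi)
            if mm.sum()<4: continue
            zz=np.median(P[mm][:,2])
            q=np.argwhere(mm);W=onz(n,q[:,1],q[:,0],float(zz))
            r=cv2.minAreaRect(W[:,:2].astype(np.float32))
            print("  ",lo,hi,mm.sum(),"z",zz.round(1),"mean",W.mean(0).round(1),"rect",[np.round(x,1) for x in r])
a=[]
for n in("top","scene"):
    p=np.load(f"pics/{n}0p.npy")[:,:,::-1]
    for c in((425,60,40),(425,-277,30)):
        u,v=proj(n,c)[0].astype(int); a.append(cv2.resize(p[v-25:v+25,u-25:u+25],(400,400),interpolation=cv2.INTER_CUBIC)); print(n,c,u-25,v-25)
cv2.imwrite("pics/c3.png",np.vstack([np.hstack(a[:2]),np.hstack(a[2:])])[:, :][::1])
cv2.imwrite("pics/c3.png",cv2.resize(np.vstack([np.hstack(a[:2]),np.hstack(a[2:])]),(600,600)))
```

```text
top A {8: 0, 12: 2, 16: 3, 20: 31, 24: 48, 28: 28, 32: 6, 36: 3, 40: 4, 44: 37, 48: 78, 52: 51, 56: 9, 60: 0, 64: 2, 68: 11, 72: 5, 76: 5, 80: 11, 84: 8, 88: 1, 92: 0}
   20 31 105 z 25.6 mean [420.   82.8  25.6] rect [array([425.8,  90.7]), array([55.6, 45.6]), np.float64(9.5)]
   44 56 166 z 50.3 mean [427.7  93.5  50.3] rect [array([428.7,  91.2]), array([43.3, 43.4]), np.float64(0.1)]
   60 90 43 z 78.1 mean [426.   92.9  78.1] rect [array([426. ,  92.7]), array([16.9, 16.9]), np.float64(45.3)]
top B {8: 4, 12: 2, 16: 12, 20: 41, 24: 75, 28: 58, 32: 12, 36: 5, 40: 5, 44: 46, 48: 85, 52: 41, 56: 1, 60: 0, 64: 0, 68: 0, 72: 0, 76: 0, 80: 0, 84: 0, 88: 0, 92: 0}
   20 31 165 z 26.2 mean [ 421.6 -296.9   26.2] rect [array([ 421.1, -298.8]), array([57.6, 58.3]), np.float64(44.8)]
   44 56 172 z 49.8 mean [ 422.2 -297.7   49.8] rect [array([ 422.5, -297.7]), array([44.2, 28.7]), np.float64(13.4)]
top redA {8: 0, 12: 0, 16: 0, 20: 0, 24: 0, 28: 0, 32: 0, 36: 0, 40: 0, 44: 0, 48: 0, 52: 0, 56: 0, 60: 0, 64: 0, 68: 0, 72: 0, 76: 0, 80: 0, 84: 0, 88: 0, 92: 0}
scene A {8: 14, 12: 20, 16: 2
[... 474 characters left out ...]
float64(52.4)]
scene B {8: 16, 12: 29, 16: 30, 20: 52, 24: 76, 28: 28, 32: 27, 36: 28, 40: 30, 44: 49, 48: 73, 52: 0, 56: 0, 60: 0, 64: 0, 68: 0, 72: 0, 76: 0, 80: 0, 84: 0, 88: 0, 92: 0}
   20 31 152 z 24.8 mean [ 414.7 -288.1   24.8] rect [array([ 415.4, -290.8]), array([57.8, 46.5]), np.float64(38.5)]
   44 56 122 z 48.3 mean [ 421.8 -297.3   48.3] rect [array([ 422. , -296.8]), array([45.9, 34.6]), np.float64(14.8)]
scene redA {8: 0, 12: 0, 16: 0, 20: 0, 24: 0, 28: 0, 32: 0, 36: 0, 40: 0, 44: 0, 48: 0, 52: 0, 56: 0, 60: 0, 64: 0, 68: 0, 72: 0, 76: 0, 80: 0, 84: 0, 88: 0, 92: 0}
top (425, 60, 40) 225 210
top (425, -277, 30) 349 210
scene (425, 60, 40) 245 224
scene (425, -277, 30) 349 174
```

View pics/c3.png

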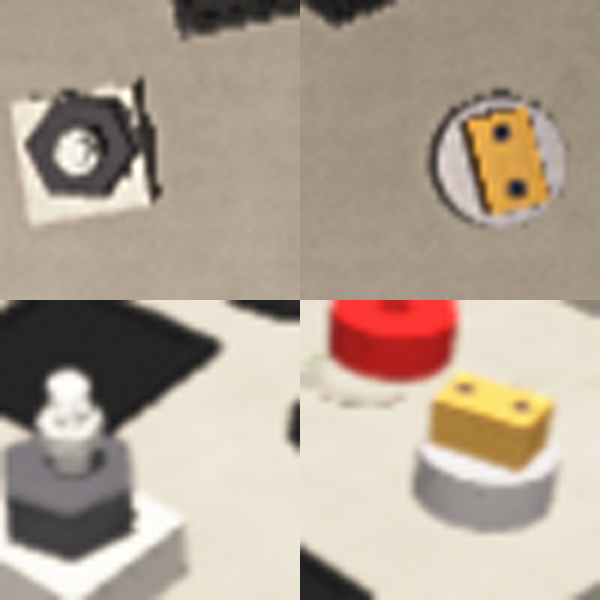

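```bash
cat > ov.py <<'E'
from h import *
def prism(kind,x,y,z0,h,yaw,s):
    if kind=="hex": a=np.radians(yaw)+np.arange(6)*np.pi/3; q=np.c_[np.cos(a),np.sin(a)]*s/np.sqrt(3)
    elif kind=="cyl": a=np.arange(36)*np.pi/18; q=np.c_[np.cos(a),np.sin(a)]*s/2
    else:
        q=np.array([[1,1],[-1,1],[-1,-1],[1,-1]])*np.array(s)/2; c,s_=np.cos(np.radians(yaw)),np.sin(np.radians(yaw)); q=q@np.array([[c,s_],[-s_,c]])
    q=q+[x,y]; return np.c_[q,np.full(len(q),z0)],np.c_[q,np.full(len(q),z0+h)]
def crop(pics,n,c,models,R=24,f=12,off=(0,0)):
    p=pics[n]; u0,v0=proj(n,c)[0].astype(int)-R
    u0=max(u0,0);v0=max(v0,0)
    im=cv2.resize(p[v0:v0+2*R,u0:u0+2*R],None,fx=f,fy=f,interpolation=cv2.INTER_CUBIC).copy()
    for m,col in models:
        for ring in prism(*m):
            ring=ring+np.array([off[0],off[1],0])
            uv=(proj(n,ring)-[u0,v0]+.5)*f-.5
            cv2.polylines(im,[uv.round().astype(np.int32)],True,col,1)
    return im
E
cat > t.py <<'E'
from ov import *
pics={n:np.load(f"pics/{n}0p.npy")[:,:,::-1] for n in("top","scene")}
OFF={"top":(1.3,-1.5),"scene":(-1.3,1.5)}
A=[(("box",424.5,92,0,26,9,(56,56)),(0,0,255)),(("hex",425,94.5,26,24,30,44),(0,255,0)),(("hex",425,94.5,50,35,0,19),(255,0,0))]
B=[(("cyl",420,-297.5,0,26,0,60),(0,0,255)),(("box",421.5,-296.5,26,24,13.5,(44,28)),(0,255,0))]
r=[np.hstack([crop(pics,n,(425,92,35),A,off=OFF[n],f=8) for n in OFF]),np.hstack([crop(pics,n,(421,-297,25),B,off=OFF[n],f=8) for n in OFF])]
im=np.hstack(r) ; im=np.vstack(r)
cv2.imwrite("pics/o1.png",cv2.resize(im,(600,600)) if 0 else im[:384]); cv2.imwrite("pics/o2.png",im[384:])
E
python3 t.py
```

```text
(no output)
```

View pics/o1.png

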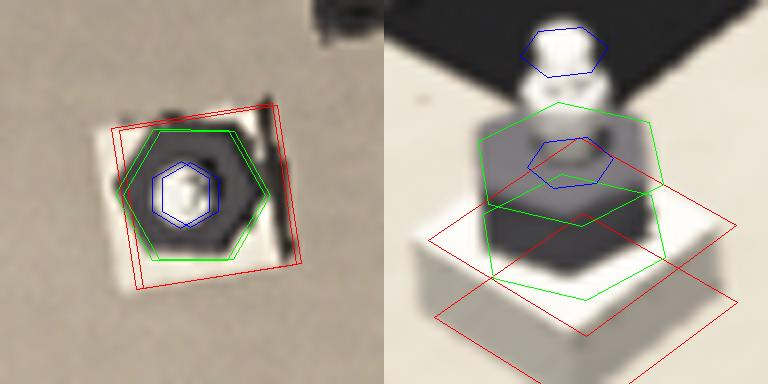

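View pics/o2.png

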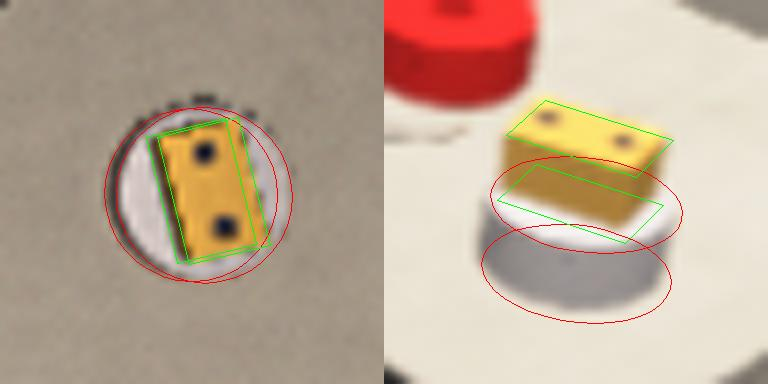

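```bash
sed -i 's/^A=.*/A=[(("box",425.5,95.5,0,26,9,(56,56)),(0,0,255)),(("hex",427.5,95.5,26,24,26,44),(0,255,0)),(("cyl",427,95.5,50,35,0,19),(255,0,0))]/; s/^B=.*/B=[(("cyl",421.5,-294,0,26,0,60),(0,0,255)),(("box",423,-295.5,26,24,14,(44,28)),(0,255,0))]/' t.py; python3 t.py
```

```text
(no output)
```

View pics/o1.png

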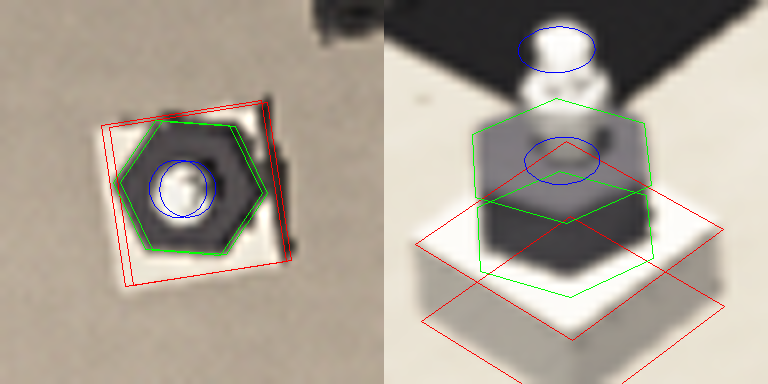

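View pics/o2.png

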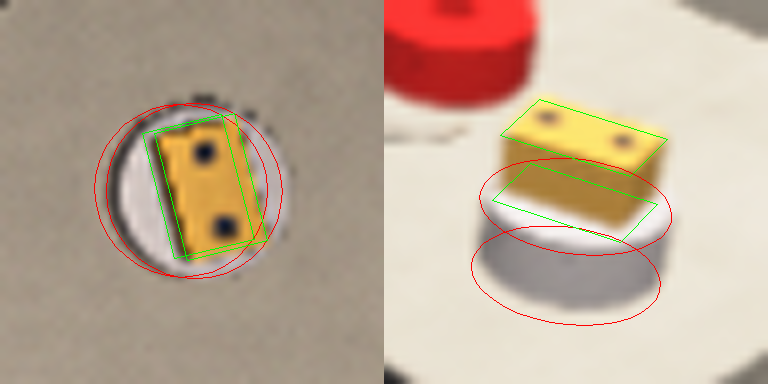

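```bash
cat >> t.py <<'E'
cv2.imwrite("pics/o3.png",crop(pics,"scene",(425,95,45),A[:2],off=OFF["scene"],f=14,R=21))
cv2.imwrite("pics/o4.png",crop(pics,"scene",(425,95,45),[],f=14,R=21))
E
python3 t.py
```

```text
(no output)
```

View pics/o3.png

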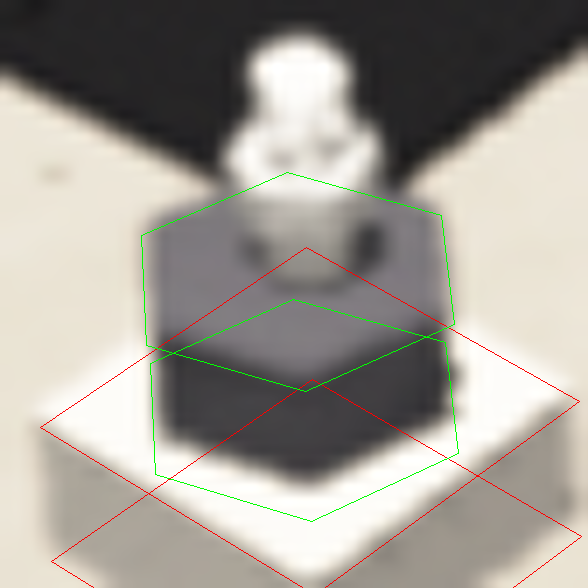

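View pics/o4.png

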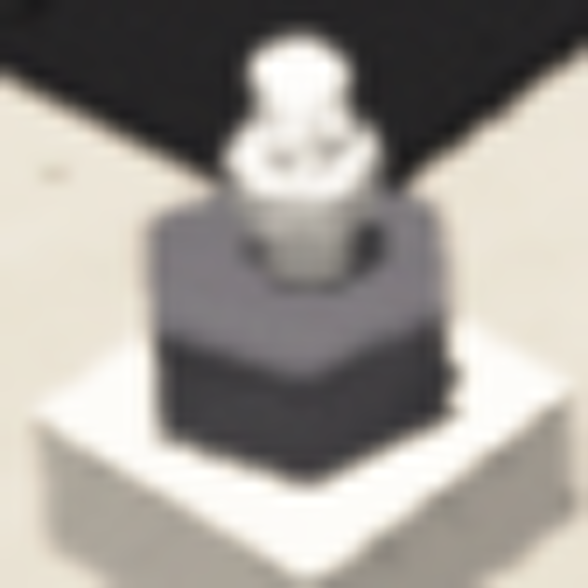

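Run:
```python
from h import *
from scipy.spatial.transform import Rotation as Ro
print(Ro.from_euler('xyz',env.state()["ee_rot"],degrees=True).as_matrix().round(3))
d=np.load("pics/top0d.npy");P=cloud("top",d)
print("vise maxz",np.percentile(P[185:250,183:214,2],[50,99]), P[185:250,183:214,1].min())
print("cabinet", [(r,P[r,300].round(0).tolist()) for r in range(120,160,4)])
print("hammers etc near: max z in 300<x<600,|y|<400")
m=(P[...,0]>330)&(P[...,0]<620)&(abs(P[...,1])<420)&(P[...,2]>15)&(d>0)
k,l,st,c=cv2.connectedComponentsWithStats(m.astype(np.uint8))
for i in range(1,k):
    if st[i,4]>15: print(st[i].tolist(),P[l==i].min(0).round(),P[l==i].max(0).round())
```

```text
[[-0.001 -0.934  0.358]
 [-0.001  0.358  0.934]
 [-1.     0.    -0.002]]
vise maxz [23.18052642 63.41472463] -37.753900763972716
cabinet [(120, [679.0, -67.0, 330.0]), (124, [671.0, -67.0, 329.0]), (128, [677.0, -69.0, 256.0]), (132, [668.0, -69.0, 253.0]), (136, [683.0, -72.0, 121.0]), (140, [683.0, -74.0, 63.0]), (144, [683.0, -75.0, 0.0]), (148, [671.0, -75.0, -1.0]), (152, [659.0, -75.0, 4.0]), (156, [649.0, -75.0, -0.0])]
hammers etc near: max z in 300<x<600,|y|<400
[350, 152, 8, 12, 60] [ 602. -201.  199.] [ 620. -191.  270.]
[149, 165, 26, 23, 384] [559. 276.  15.] [620. 345.  38.]
[183, 177, 28, 71, 1280] [393. 175.  15.] [586. 242.  65.]
[396, 186, 22, 22, 363] [ 503. -396.   15.] [ 562. -337.   37.]
[123, 201, 36, 12, 212] [490. 320.  15.] [520. 419.  30.]
[227, 224, 23, 24, 418] [393.  65.  18.] [456. 127.  90.]
[371, 226, 23, 22, 383] [ 394. -329.   15.] [ 451. -270.   59.]
```

```bash
cat > plan.py <<'E'
import sys,json,numpy as np,os
# usage: plan.py step [pause] x,y,z,psi ... ; prints calls, updates cmd.json
F="cmd.json"
if not os.path.exists(F): json.dump([205.679,536.972,213.976,69.04],open(F,"w"))
c=np.array(json.load(open(F)))
step=float(sys.argv[1]); hold=int(sys.argv[2])
for i,a in enumerate(sys.argv[3:]):
    t=np.array([float(v) if v!="_" else np.nan for v in a.split(",")]); t=np.where(np.isnan(t),c,t)
    while True:
        s=np.radians(c[3]);A=np.array([[0,0,-1],[-np.sin(s),np.cos(s),0],[np.cos(s),np.sin(s),0]])
        d=np.r_[A@(t[:3]-c[:3])/100,-(t[3]-c[3])/360]
        f=min(1,.98/max(abs(d[:3]).max(),1e-9))
        n=max(1,int(np.ceil(max(np.linalg.norm(d[:3])*f*100/step,abs(d[3])*f*360/9))))
        n0=n
        if n>18: f*=18/n;n=18
        D=np.round(d*f,3 if 0 else 4)
        rows=[[round(float(x),3 if j<3 else 4) for j,x in enumerate(D[:3]*k/n)]+[round(float(D[3]*k/n),4),0,0] for k in range(1,n+1)]
        last=f>.999
        if last and i==len(sys.argv)-4: rows+= [rows[-1]]*hold
        print(json.dumps([rows]).replace(" ",""))
        L=rows[-1]; c=np.r_[c[:3]+np.array(L[:3])@A*100,c[3]-L[3]*360]
        if last: break
    print("# at",c.round(1).tolist())
json.dump(c.tolist(),open(F,"w"))
E
python3 plan.py 45 1 427,95,150,56
```

```text
[[[0.057,-0.327,-0.299,0.0032,0,0],[0.115,-0.653,-0.597,0.0065,0,0],[0.172,-0.98,-0.896,0.0097,0,0]]]
[[[0.054,-0.327,-0.264,0.0031,0,0],[0.109,-0.653,-0.528,0.0061,0,0],[0.163,-0.98,-0.792,0.0092,0,0]]]
[[[0.052,-0.327,-0.234,0.003,0,0],[0.104,-0.653,-0.468,0.0059,0,0],[0.156,-0.98,-0.703,0.0089,0,0]]]
[[[0.05,-0.323,-0.205,0.0028,0,0],[0.099,-0.647,-0.411,0.0056,0,0],[0.149,-0.97,-0.616,0.0084,0,0],[0.149,-0.97,-0.616,0.0084,0,0]]]
# at [427.0, 95.0, 150.0, 56.0]
```

Candidates in the top picture: square block-like shapes are the turquoise block at (162,175), a decoy, and the white block under the hexagon at (238,235), which is mine. Flange-like shapes are the red ones at (227,159) and (406,196), both decoys, and the bright steel one under the brass at (382,236), which is mine. The pipe fitting is the light spot at (237,233) on the dark hexagon, the only one of its kind. The crops c1, c2 and o4 confirm these choices. I move now.

>>> {"method": "send_rows", "body": {
  "commands": [
    [[0.057,-0.327,-0.299,0.0032,0,0],[0.115,-0.653,-0.597,0.0065,0,0],[0.172,-0.98,-0.896,0.0097,0,0]]
  ],
  "jaw": -1
}}

```text
time_s: 0.48
ee_pos: [265.4, 416.9, 196.2]
ee_rot: [-175.6, 90.0, -110.1]
force: [0.7, -0.1, 0.1]
gripper_width: 91.3
```

>>> {"method": "send_rows", "body": {
  "commands": [
    [[0.054,-0.327,-0.264,0.0031,0,0],[0.109,-0.653,-0.528,0.0061,0,0],[0.163,-0.98,-0.792,0.0092,0,0]]
  ]
}}

```text
time_s: 0.85
ee_pos: [321.8, 304.2, 180.0]
ee_rot: [163.4, 90.0, -134.4]
force: [0.4, 0.4, -0.6]
gripper_width: 91.5
```

>>> {"method": "send_rows", "body": {
  "commands": [
    [[0.052,-0.327,-0.234,0.003,0,0],[0.104,-0.653,-0.468,0.0059,0,0],[0.156,-0.98,-0.703,0.0089,0,0]]
  ]
}}

```text
time_s: 1.23
ee_pos: [375.8, 196.4, 164.5]
ee_rot: [134.0, 90.0, -167.0]
force: [1.6, 0.3, -0.5]
gripper_width: 91.2
```

>>> {"method": "send_rows", "body": {
  "commands": [
    [[0.05,-0.323,-0.205,0.0028,0,0],[0.099,-0.647,-0.411,0.0056,0,0],[0.149,-0.97,-0.616,0.0084,0,0],[0.149,-0.97,-0.616,0.0084,0,0]]
  ]
}}

```text
time_s: 1.72
ee_pos: [427.4, 93.3, 149.3]
ee_rot: [144.9, 89.9, -159.3]
force: [-0.6, -0.2, 0.8]
gripper_width: 91.4
```

```bash
cat > shot.py <<'E'
import sys
from h import *
k=sys.argv[1]; out=[]
for n,x,y,z,R in (("top",*map(float,sys.argv[2:5]),45),("scene",*map(float,sys.argv[2:5]),45)):
    p,d=env.grab_frame(n); np.save(f"pics/{n}{k}p.npy",p);np.save(f"pics/{n}{k}d.npy",d)
    u,v=proj(n,(x,y,z))[0].astype(int); u=min(max(u,R),560-R);v=min(max(v,R),420-R)
    print(n,"crop origin",u-R,v-R,"scale",400/(2*R)); out.append(cv2.resize(p[v-R:v+R,u-R:u+R,::-1],(400,400),interpolation=cv2.INTER_CUBIC))
cv2.imwrite(f"pics/s{k}.png",np.hstack(out))
E
python3 shot.py 1 427 95 60
```

```text
top crop origin 192 189 scale 4.444444444444445
scene crop origin 211 202 scale 4.444444444444445
```

View pics/s1.png

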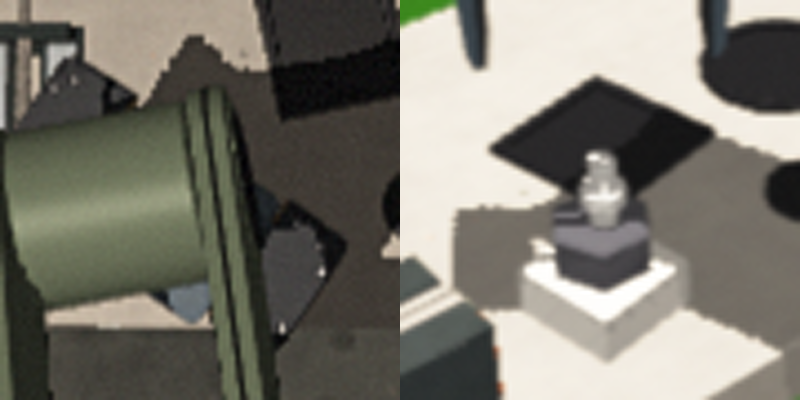

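Run:
```python
from h import *
s=env.state();c=s["ee_pos"];print(c.round(1))
v=np.array([np.cos(np.radians(56)),np.sin(np.radians(56)),0])
print(proj("scene",[c+v*52,c-v*52,c]).round(1))
p=np.load("pics/scene1p.npy")[:,:,::-1]
cv2.imwrite("pics/s1b.png",cv2.resize(p[180:230,205:305],None,fx=8,fy=8,interpolation=cv2.INTER_CUBIC))
```

```text
[426.7  95.  149.7]
[[226.8 212.4]
 [281.5 209.1]
 [254.3 210.7]]
```

View pics/s1b.png

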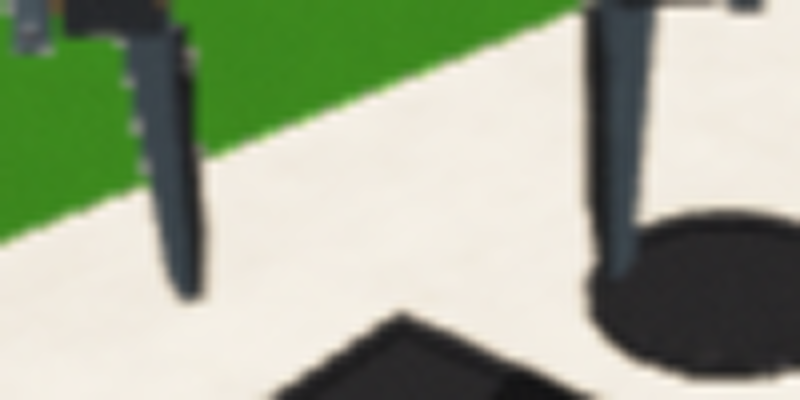

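```bash
python3 plan.py 20 2 _,_,56,_
```

```text
[[[0.188,0.0,0.0,-0.0,0,0],[0.376,0.0,0.0,-0.0,0,0],[0.564,0.0,0.0,-0.0,0,0],[0.752,0.0,0.0,-0.0,0,0],[0.94,0.0,0.0,-0.0,0,0],[0.94,0.0,0.0,-0.0,0,0],[0.94,0.0,0.0,-0.0,0,0]]]
# at [427.0, 95.0, 56.0, 56.0]
```

>>> {"method": "send_rows", "body": {
  "commands": [
    [[0.188,0,0,0,0,0],[0.376,0,0,0,0,0],[0.564,0,0,0,0,0],[0.752,0,0,0,0,0],[0.94,0,0,0,0,0],[0.94,0,0,0,0,0],[0.94,0,0,0,0,0]]
  ],
  "force": 15
}}

```text
time_s: 2.7
ee_pos: [427.3, 95.7, 56.6]
ee_rot: [-35.1, 89.9, 21.0]
force: [0.5, 0.4, 0.1]
gripper_width: 91.1
```

>>> {"method": "send_rows", "body": {
  "commands": [
    [[0,0,0,0,0,0],[0,0,0,0,0,0],[0,0,0,0,0,0],[0,0,0,0,0,0],[0,0,0,0,0,0],[0,0,0,0,0,0],[0,0,0,0,0,0],[0,0,0,0,0,0]]
  ],
  "jaw": 1
}}

```text
time_s: 3.7
ee_pos: [427.0, 95.0, 55.9]
ee_rot: [132.5, 90.0, -171.5]
force: [0.3, -0.9, -0.4]
gripper_width: 19.6
```

```bash
python3 shot.py 2 427 95 60
```

```text
top crop origin 192 189 scale 4.444444444444445
scene crop origin 211 202 scale 4.444444444444445
```

View pics/s2.png

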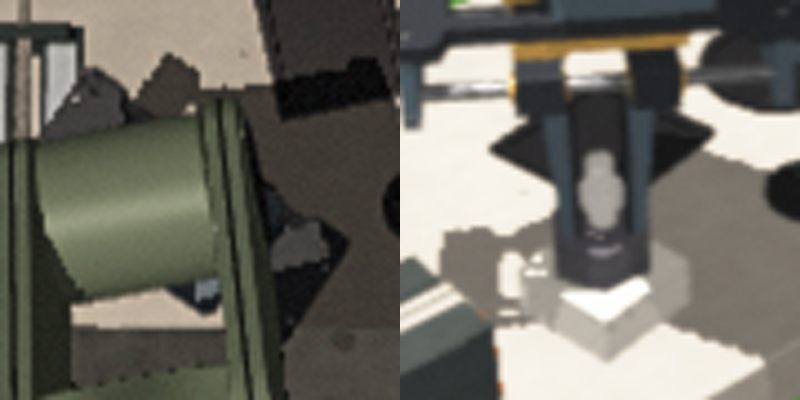

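```bash
python3 plan.py 20 0 _,_,100,_; python3 plan.py 22 2 427,-36,80,_
```

```text
[[[-0.147,0.0,0.0,-0.0,0,0],[-0.293,0.0,0.0,-0.0,0,0],[-0.44,0.0,0.0,-0.0,0,0]]]
# at [427.0, 95.0, 100.0, 56.0]
[[[0.03,-0.11,-0.163,-0.0,0,0],[0.06,-0.22,-0.327,-0.0,0,0],[0.09,-0.33,-0.49,-0.0,0,0],[0.12,-0.44,-0.653,-0.0,0,0],[0.15,-0.55,-0.817,-0.0,0,0],[0.18,-0.661,-0.98,-0.0,0,0]]]
[[[0.02,-0.071,-0.106,-0.0,0,0],[0.02,-0.071,-0.106,-0.0,0,0],[0.02,-0.071,-0.106,-0.0,0,0]]]
# at [427.0, -36.0, 80.0, 56.0]
```

>>> {"method": "send_rows", "body": {
  "commands": [
    [[-0.147,0,0,0,0,0],[-0.293,0,0,0,0,0],[-0.44,0,0,0,0,0]]
  ]
}}

```text
time_s: 4.18
ee_pos: [426.9, 95.0, 100.3]
ee_rot: [113.4, 90.0, 169.4]
force: [0.6, -0.7, -0.6]
gripper_width: 19.8
```

>>> {"method": "send_rows", "body": {
  "commands": [
    [[0.03,-0.11,-0.163,0,0,0],[0.06,-0.22,-0.327,0,0,0],[0.09,-0.33,-0.49,0,0,0],[0.12,-0.44,-0.653,0,0,0],[0.15,-0.55,-0.817,0,0,0],[0.18,-0.661,-0.98,0,0,0]]
  ]
}}

```text
time_s: 4.92
ee_pos: [426.9, -23.8, 81.8]
ee_rot: [58.4, 90.0, 114.5]
force: [1.2, 0.0, -0.7]
gripper_width: 19.7
```

>>> {"method": "send_rows", "body": {
  "commands": [
    [[0.02,-0.071,-0.106,0,0,0],[0.02,-0.071,-0.106,0,0,0],[0.02,-0.071,-0.106,0,0,0]]
  ]
}}

```text
time_s: 5.3
ee_pos: [427.0, -35.6, 79.9]
ee_rot: [37.9, 90.0, 93.9]
force: [0.7, -0.4, -0.7]
gripper_width: 20.2
```

```bash
python3 shot.py 3 427 -36 40;  python3 plan.py 18 2 _,_,38,_
```

```text
top crop origin 240 189 scale 4.444444444444445
scene crop origin 258 186 scale 4.444444444444445
[[[0.14,0.0,0.0,-0.0,0,0],[0.28,0.0,0.0,-0.0,0,0],[0.42,0.0,0.0,-0.0,0,0],[0.42,0.0,0.0,-0.0,0,0],[0.42,0.0,0.0,-0.0,0,0]]]
# at [427.0, -36.0, 38.0, 56.0]
```

View pics/s3.png

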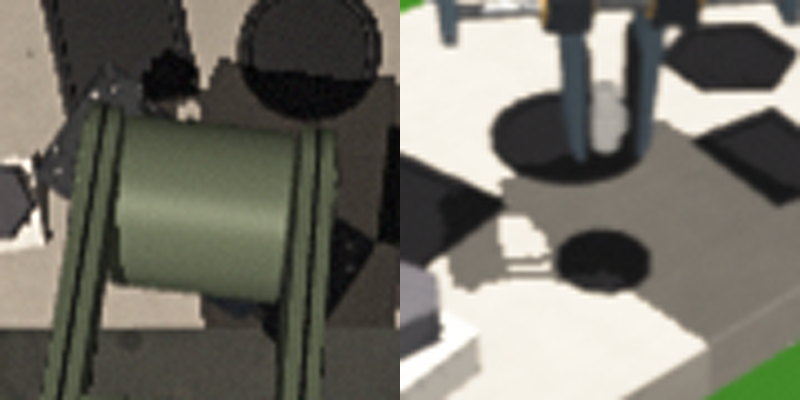

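>>> {"method": "send_rows", "body": {
  "commands": [
    [[0.14,0,0,0,0,0],[0.28,0,0,0,0,0],[0.42,0,0,0,0,0],[0.42,0,0,0,0,0],[0.42,0,0,0,0,0]]
  ]
}}

```text
time_s: 6.02
ee_pos: [427.4, -35.7, 38.4]
ee_rot: [-53.1, 90.0, 2.9]
force: [-0.4, 0.7, -0.3]
gripper_width: 19.4
```

```bash
python3 shot.py 4 427 -36 20
python3 - <<'E'
from h import *
print(env.state()["ee_pos"])
p=np.load("pics/scene4p.npy")[:,:,::-1];cv2.imwrite("pics/s4b.png",cv2.resize(p[190:265,265:340],None,fx=8,fy=8,interpolation=cv2.INTER_CUBIC))
print(proj("scene",[(427,-36,35),(427,-36,3),(427,-36,6)]))
E
```

```text
top crop origin 240 189 scale 4.444444444444445
scene crop origin 258 193 scale 4.444444444444445
[427.54193076 -35.86009274  38.52093731]
[[303.60363347 233.35158269]
 [303.26944333 244.81531027]
 [303.30024698 243.75865252]]
```

View pics/s4b.png

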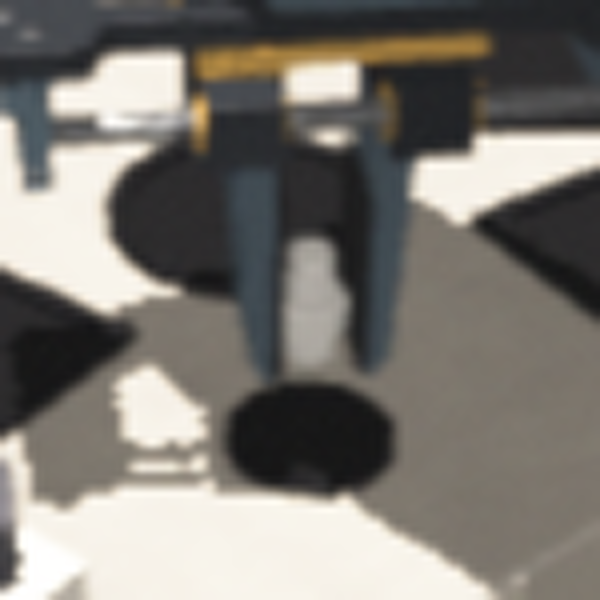

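```bash
python3 plan.py 7 0 426,-35,12,_; python3 plan.py 1 2 _,_,9.0,_
```

```text
[[[0.065,0.003,0.001,-0.0,0,0],[0.13,0.007,0.001,-0.0,0,0],[0.195,0.01,0.002,-0.0,0,0],[0.26,0.014,0.003,-0.0,0,0]]]
# at [426.0, -34.9, 12.0, 56.0]
[[[0.01,0.0,0.0,-0.0,0,0],[0.02,0.0,0.0,-0.0,0,0],[0.03,0.0,0.0,-0.0,0,0],[0.03,0.0,0.0,-0.0,0,0],[0.03,0.0,0.0,-0.0,0,0]]]
# at [426.0, -34.9, 9.0, 56.0]
```

>>> {"method": "send_rows", "body": {
  "commands": [
    [[0.065,0.003,0.001,0,0,0],[0.13,0.007,0.001,0,0,0],[0.195,0.01,0.002,0,0,0],[0.26,0.014,0.003,0,0,0]]
  ]
}}

```text
time_s: 6.62
ee_pos: [425.9, -34.9, 11.4]
ee_rot: [103.3, 90.0, 159.3]
force: [-0.1, 0.5, -0.9]
gripper_width: 19.8
```

>>> {"method": "send_rows", "body": {
  "commands": [
    [[0.01,0,0,0,0,0],[0.02,0,0,0,0,0],[0.03,0,0,0,0,0],[0.03,0,0,0,0,0],[0.03,0,0,0,0,0]]
  ]
}}

```text
time_s: 7.25
ee_pos: [426.1, -34.9, 9.0]
ee_rot: [-44.6, 90.0, 11.4]
force: [0.5, 0.4, -0.6]
gripper_width: 19.6
```

```bash
python3 shot.py 5 427 -36 20
python3 - <<'E'
from h import *
s=env.state();print(s["ee_pos"],s["force"])
p=np.load("pics/scene5p.npy")[:,:,::-1];cv2.imwrite("pics/s5b.png",cv2.resize(p[190:265,265:340],None,fx=8,fy=8,interpolation=cv2.INTER_CUBIC))
E
```

```text
top crop origin 240 189 scale 4.444444444444445
scene crop origin 258 193 scale 4.444444444444445
[426.09278476 -34.91360476   9.03088288] [-0.56986025  0.68035217 -0.61802379]
```

View pics/s5b.png

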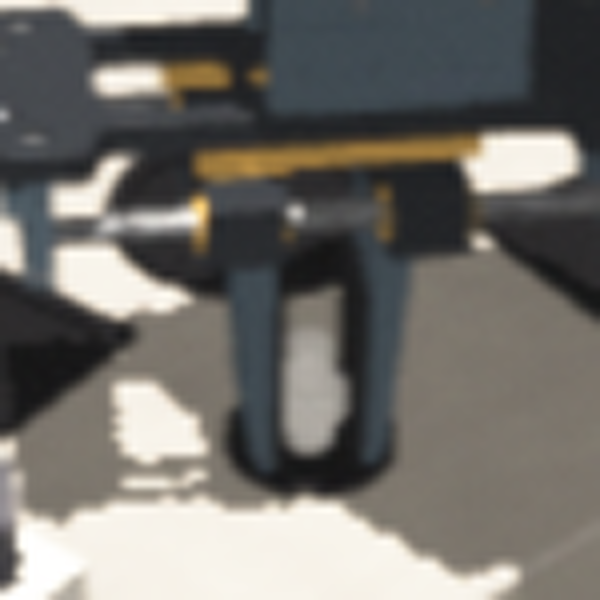

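>>> {"method": "send_rows", "body": {
  "commands": [
    [[0.005,0,0,0,0,0],[0.01,0,0,0,0,0],[0.01,0,0,0,0,0],[0.01,0,0,0,0,0]]
  ]
}}

```text
time_s: 7.85
ee_pos: [426.3, -35.1, 8.7]
ee_rot: [-68.4, 90.0, -12.3]
force: [-2.2, -0.9, 8.1]
gripper_width: 19.7
```

>>> {"method": "send_rows", "body": {
  "commands": [
    [[0,0,0,0,0,0],[0,0,0,0,0,0],[0,0,0,0,0,0],[0,0,0,0,0,0]]
  ],
  "jaw": 0
}}

```text
time_s: 8.35
ee_pos: [425.9, -34.9, 7.8]
ee_rot: [97.7, 90.0, 153.7]
force: [-1.1, -0.0, -0.6]
gripper_width: 45.1
```

>>> {"method": "send_rows", "body": {
  "commands": [
    [[-0.1,0,0,0,0,0],[-0.3,0,0,0,0,0],[-0.6,0,0,0,0,0],[-0.9,0,0,0,0,0],[-0.9,0,0,0,0,0]]
  ]
}}

```text
time_s: 8.98
ee_pos: [427.8, -35.1, 100.3]
ee_rot: [-61.5, 89.7, -5.5]
force: [0.1, 0.0, 1.0]
gripper_width: 45.6
```

```bash
echo '[426,-34.9,98,56]' > cmd.json; python3 shot.py 6 427 -36 20; python3 plan.py 35 1 428,95,98,56; python3 plan.py 20 2 _,_,33,_
```

```text
top crop origin 240 189 scale 4.444444444444445
scene crop origin 258 193 scale 4.444444444444445
[[[0.0,0.16,0.245,-0.0,0,0],[0.0,0.32,0.49,-0.0,0,0],[0.0,0.479,0.735,-0.0,0,0],[0.0,0.639,0.98,-0.0,0,0]]]
[[[0.0,0.071,0.108,-0.0,0,0],[0.0,0.071,0.108,-0.0,0,0]]]
# at [428.0, 95.0, 98.0, 56.0]
[[[0.163,0.0,0.0,-0.0,0,0],[0.325,0.0,0.0,-0.0,0,0],[0.488,0.0,0.0,-0.0,0,0],[0.65,0.0,0.0,-0.0,0,0],[0.65,0.0,0.0,-0.0,0,0],[0.65,0.0,0.0,-0.0,0,0]]]
# at [428.0, 95.0, 33.0, 56.0]
```

View pics/s6.png

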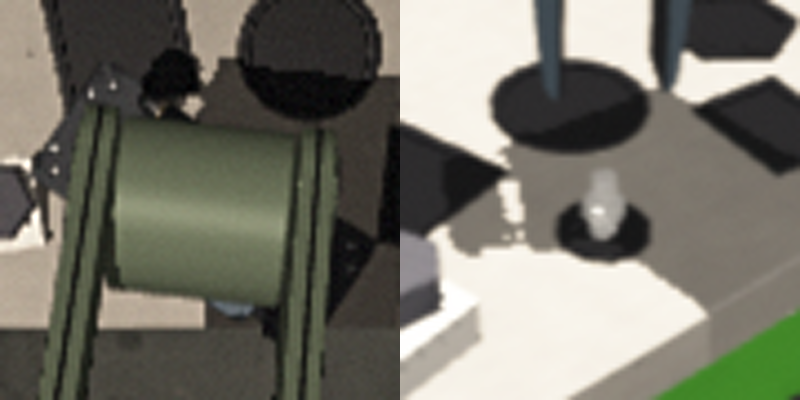

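>>> {"method": "send_rows", "body": {
  "commands": [
    [[0,0.16,0.245,0,0,0],[0,0.32,0.49,0,0,0],[0,0.479,0.735,0,0,0],[0,0.639,0.98,0,0,0]]
  ],
  "jaw": -1
}}

```text
time_s: 9.57
ee_pos: [426.8, 82.8, 96.7]
ee_rot: [132.3, 89.8, -171.7]
force: [-0.9, 0.4, -0.1]
gripper_width: 82.6
```

>>> {"method": "send_rows", "body": {
  "commands": [
    [[0,0.071,0.108,0,0,0],[0,0.071,0.108,0,0,0],[0,0.071,0.108,0,0,0]]
  ]
}}

```text
time_s: 9.95
ee_pos: [427.7, 94.3, 97.6]
ee_rot: [153.5, 89.9, -150.5]
force: [-0.1, -1.0, 0.0]
gripper_width: 91.2
```

>>> {"method": "send_rows", "body": {
  "commands": [
    [[0.163,0,0,0,0,0],[0.325,0,0,0,0,0],[0.488,0,0,0,0,0],[0.65,0,0,0,0,0],[0.65,0,0,0,0,0],[0.65,0,0,0,0,0]]
  ],
  "force": 30
}}

```text
time_s: 10.7
ee_pos: [428.4, 94.6, 33.4]
ee_rot: [-45.8, 90.0, 10.1]
force: [0.7, 0.4, -0.6]
gripper_width: 91.6
```

>>> {"method": "send_rows", "body": {
  "commands": [
    [[0,0,0,0,0,0],[0,0,0,0,0,0],[0,0,0,0,0,0],[0,0,0,0,0,0],[0,0,0,0,0,0],[0,0,0,0,0,0]]
  ],
  "jaw": 1
}}

```text
time_s: 11.45
ee_pos: [428.0, 95.1, 33.0]
ee_rot: [-8.5, 90.0, 47.5]
force: [0.3, 0.8, 1.1]
gripper_width: 49.8
```

```bash
python3 shot.py 7 427 95 40; python3 -c "
from h import *
p=np.load('pics/scene7p.npy')[:,:,::-1];u,v=proj('scene',(427,95,40))[0].astype(int);cv2.imwrite('pics/s7b.png',cv2.resize(p[v-35:v+35,u-35:u+35],None,fx=8,fy=8,interpolation=2))"
```

```text
top crop origin 192 189 scale 4.444444444444445
scene crop origin 211 210 scale 4.444444444444445
```

View pics/s7b.png

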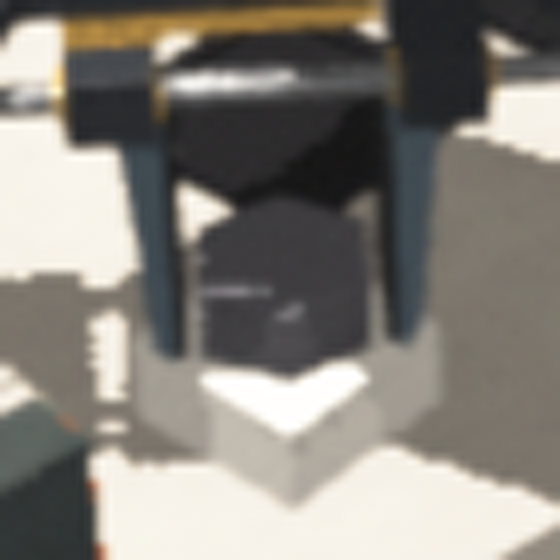

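>>> {"method": "send_rows", "body": {
  "commands": [
    [[0,0,0,0,0,0],[0,0,0,0,0,0],[0,0,0,0,0,0]]
  ]
}}

```text
time_s: 11.92
ee_pos: [428.0, 95.0, 33.0]
ee_rot: [-0.7, 90.0, 55.3]
force: [-0.5, 0.4, 2.2]
gripper_width: 49.6
```

```bash
python3 shot.py 8 427 95 40; python3 -c "
from h import *
s=env.state();print(s['gripper_width'],s['force'],s['torque'])
p=np.load('pics/scene8p.npy')[:,:,::-1];u,v=proj('scene',(427,95,40))[0].astype(int);cv2.imwrite('pics/s8b.png',cv2.resize(p[v-25:v+25,u-25:u+25],None,fx=12,fy=12,interpolation=2))
p=np.load('pics/top0p.npy')[:,:,::-1];u,v=proj('top',(427,95,40))[0].astype(int);cv2.imwrite('pics/s8c.png',cv2.resize(p[v-15:v+15,u-15:u+15],None,fx=18,fy=18,interpolation=0))"
```

```text
top crop origin 192 189 scale 4.444444444444445
scene crop origin 211 210 scale 4.444444444444445
49.64321938677878 [-0.22678339  1.66394958  2.45678861] [0.11124803 0.04902423 0.01439648]
```

View pics/s8b.png

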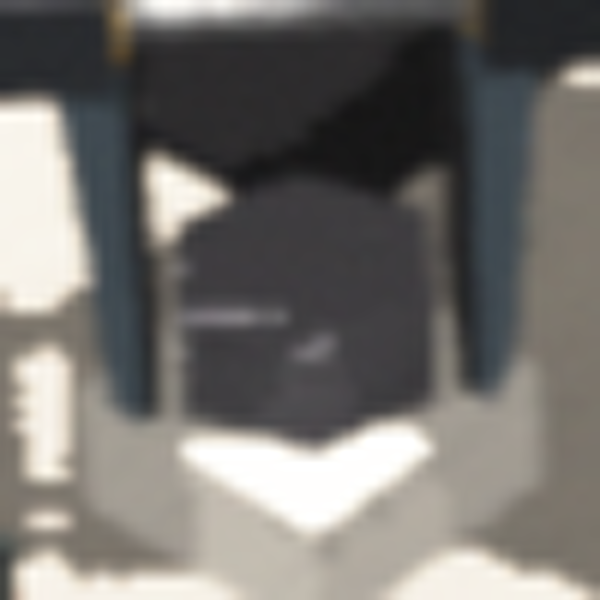

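View pics/s8c.png

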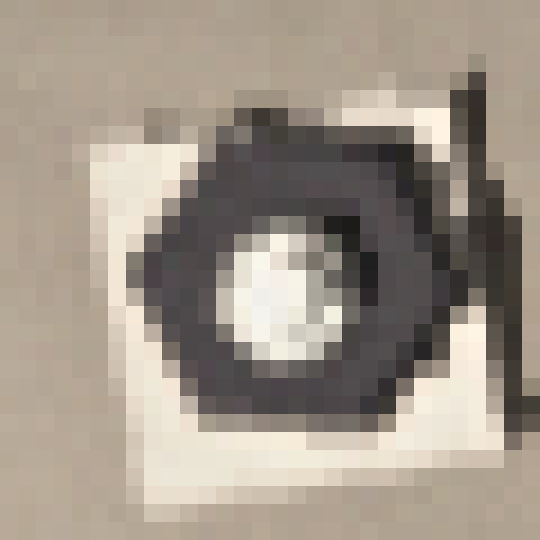

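>>> {"method": "send_rows", "body": {
  "commands": [
    [[-0.03,0,0,0,0,0],[-0.06,0,0,0,0,0],[-0.1,0,0,0,0,0],[-0.1,0,0,0,0,0]]
  ]
}}

```text
time_s: 12.52
ee_pos: [428.2, 95.0, 43.3]
ee_rot: [-41.0, 90.0, 15.0]
force: [-0.6, -0.7, -2.2]
gripper_width: 49.6
```

```bash
python3 shot.py 9 427 95 40; python3 -c "
from h import *
s=env.state();print(s['gripper_width'],s['force'],s['torque'])
p=np.load('pics/scene9p.npy')[:,:,::-1];u,v=proj('scene',(427,95,40))[0].astype(int);cv2.imwrite('pics/s9b.png',cv2.resize(p[v-25:v+25,u-25:u+25],None,fx=12,fy=12,interpolation=2))"
```

```text
top crop origin 192 189 scale 4.444444444444445
scene crop origin 211 210 scale 4.444444444444445
49.79612632350885 [ 0.24437776  0.50867368 -2.49729587] [-0.03971417  0.02401323 -0.00842878]
```

View pics/s9b.png

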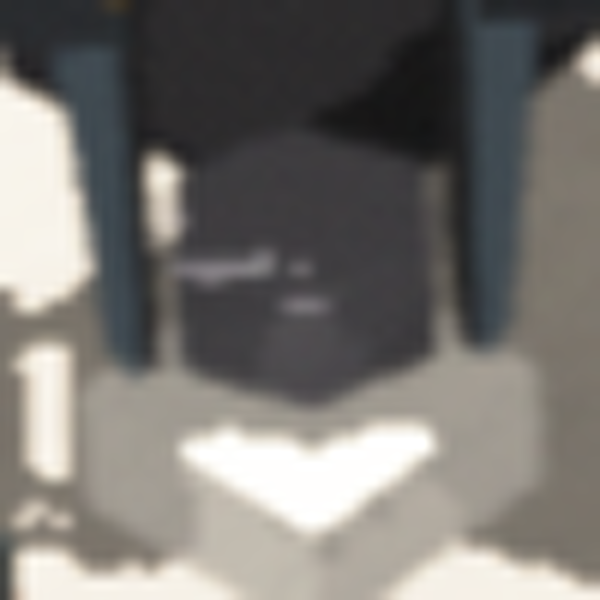

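```bash
echo '[428,95,43,56]' > cmd.json; python3 plan.py 22 0 _,_,90,_;  python3 plan.py 25 2 526,-230,80,83
```

```text
[[[-0.157,0.0,0.0,-0.0,0,0],[-0.313,0.0,0.0,-0.0,0,0],[-0.47,0.0,0.0,-0.0,0,0]]]
# at [428.0, 95.0, 90.0, 56.0]
[[[0.006,-0.163,-0.133,-0.0047,0,0],[0.012,-0.327,-0.267,-0.0093,0,0],[0.019,-0.49,-0.4,-0.0139,0,0],[0.025,-0.653,-0.533,-0.0186,0,0],[0.031,-0.817,-0.666,-0.0233,0,0],[0.037,-0.98,-0.8,-0.0279,0,0]]]
[[[0.006,-0.141,-0.163,-0.0048,0,0],[0.013,-0.281,-0.327,-0.0095,0,0],[0.019,-0.422,-0.49,-0.0143,0,0],[0.026,-0.563,-0.653,-0.0191,0,0],[0.032,-0.703,-0.817,-0.0238,0,0],[0.038,-0.844,-0.98,-0.0286,0,0]]]
[[[0.006,-0.106,-0.18,-0.0046,0,0],[0.013,-0.212,-0.36,-0.0092,0,0],[0.019,-0.318,-0.541,-0.0139,0,0],[0.025,-0.424,-0.721,-0.0185,0,0],[0.025,-0.424,-0.721,-0.0185,0,0],[0.025,-0.424,-0.721,-0.0185,0,0]]]
# at [526.0, -230.0, 80.0, 83.0]
```

>>> {"method": "send_rows", "body": {
  "commands": [
    [[-0.157,0,0,0,0,0],[-0.313,0,0,0,0,0],[-0.47,0,0,0,0,0]]
  ]
}}

```text
time_s: 13.0
ee_pos: [427.7, 94.9, 90.2]
ee_rot: [126.9, 90.0, -177.1]
force: [0.0, 0.1, -2.3]
gripper_width: 49.7
```

>>> {"method": "send_rows", "body": {
  "commands": [
    [[0.006,-0.163,-0.133,-0.0047,0,0],[0.012,-0.327,-0.267,-0.0093,0,0],[0.019,-0.49,-0.4,-0.0139,0,0],[0.025,-0.653,-0.533,-0.0186,0,0],[0.031,-0.817,-0.666,-0.0233,0,0],[0.037,-0.98,-0.8,-0.0279,0,0]]
  ]
}}

```text
time_s: 13.75
ee_pos: [464.4, -26.8, 86.0]
ee_rot: [96.3, 90.0, 162.4]
force: [-0.3, -0.4, -2.5]
gripper_width: 49.7
```

>>> {"method": "send_rows", "body": {
  "commands": [
    [[0.006,-0.141,-0.163,-0.0048,0,0],[0.013,-0.281,-0.327,-0.0095,0,0],[0.019,-0.422,-0.49,-0.0143,0,0],[0.026,-0.563,-0.653,-0.0191,0,0],[0.032,-0.703,-0.817,-0.0238,0,0],[0.038,-0.844,-0.98,-0.0286,0,0]]
  ]
}}

```text
time_s: 14.5
ee_pos: [501.7, -150.6, 82.1]
ee_rot: [76.9, 90.0, 153.3]
force: [-0.1, 0.1, -2.3]
gripper_width: 50.0
```

>>> {"method": "send_rows", "body": {
  "commands": [
    [[0.006,-0.106,-0.18,-0.0046,0,0],[0.013,-0.212,-0.36,-0.0092,0,0],[0.019,-0.318,-0.541,-0.0139,0,0],[0.025,-0.424,-0.721,-0.0185,0,0],[0.025,-0.424,-0.721,-0.0185,0,0],[0.025,-0.424,-0.721,-0.0185,0,0]]
  ]
}}

```text
time_s: 15.25
ee_pos: [525.4, -229.4, 79.5]
ee_rot: [58.3, 89.9, 141.2]
force: [-0.4, 0.1, -1.3]
gripper_width: 49.7
```

```bash
python3 shot.py 10 526 -230 40
```

```text
top crop origin 312 153 scale 4.444444444444445
scene crop origin 287 141 scale 4.444444444444445
```

View pics/s10.png

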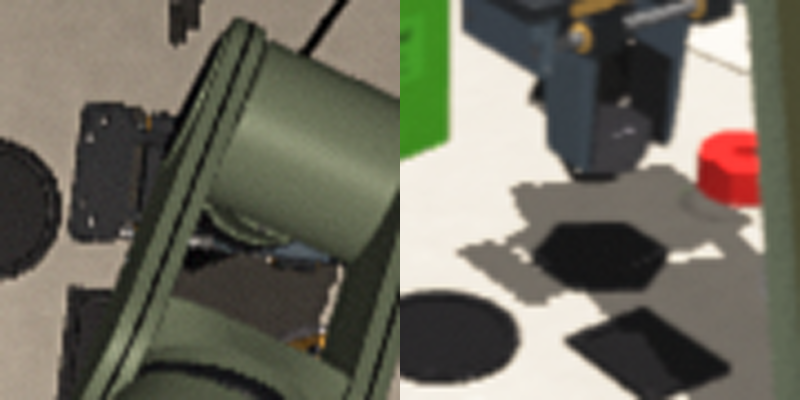

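```bash
python3 plan.py 12 2 526,-230,26,83
```

```text
[[[0.108,0.0,0.0,-0.0,0,0],[0.216,0.0,0.0,-0.0,0,0],[0.324,0.0,0.0,-0.0,0,0],[0.432,0.0,0.0,-0.0,0,0],[0.54,0.0,0.0,-0.0,0,0],[0.54,0.0,0.0,-0.0,0,0],[0.54,0.0,0.0,-0.0,0,0]]]
# at [526.0, -230.0, 26.0, 83.0]
```

>>> {"method": "send_rows", "body": {
  "commands": [
    [[0.108,0,0,0,0,0],[0.216,0,0,0,0,0],[0.324,0,0,0,0,0],[0.432,0,0,0,0,0],[0.54,0,0,0,0,0],[0.54,0,0,0,0,0],[0.54,0,0,0,0,0]]
  ]
}}

```text
time_s: 16.23
ee_pos: [526.3, -230.2, 26.1]
ee_rot: [-96.9, 90.0, -13.9]
force: [-0.2, -0.2, -2.5]
gripper_width: 50.0
```

```bash
python3 shot.py 11 526 -230 20;python3 -c "
from h import *
s=env.state();print(s['ee_pos'],s['ee_rot'],s['gripper_width'],s['force'],s['torque'])
p=np.load('pics/scene11p.npy')[:,:,::-1];u,v=proj('scene',(526,-230,15))[0].astype(int);print(u-25,v-25);cv2.imwrite('pics/s11b.png',cv2.resize(p[v-25:v+25,u-25:u+25],None,fx=12,fy=12,interpolation=2))"
```

```text
top crop origin 311 153 scale 4.444444444444445
scene crop origin 287 148 scale 4.444444444444445
[ 526.43673992 -230.21718861   26.37180473] [-103.45415856   89.93993033  -20.44494055] 49.59384956275577 [ 0.21152875 -0.1193694  -2.54977824] [0.02550646 0.03999164 0.05355513]
307 169
```

View pics/s11b.png

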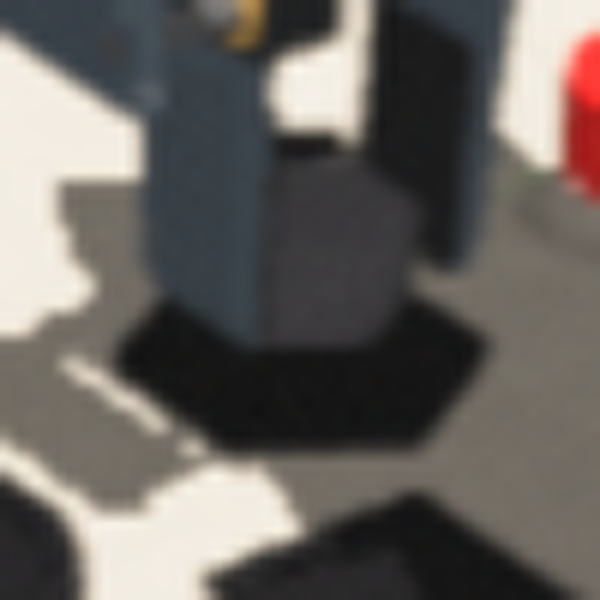

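```bash
python3 plan.py 6 2 525.5,-226,13,83
```

```text
[[[0.043,0.003,0.013,-0.0,0,0],[0.087,0.007,0.026,-0.0,0,0],[0.13,0.01,0.039,-0.0,0,0],[0.13,0.01,0.039,-0.0,0,0],[0.13,0.01,0.039,-0.0,0,0]]]
# at [525.5, -226.0, 13.0, 83.0]
```

>>> {"method": "send_rows", "body": {
  "commands": [
    [[0.043,0.003,0.013,0,0,0],[0.087,0.007,0.026,0,0,0],[0.13,0.01,0.039,0,0,0],[0.13,0.01,0.039,0,0,0],[0.13,0.01,0.039,0,0,0]]
  ]
}}

```text
time_s: 16.95
ee_pos: [525.5, -226.0, 12.9]
ee_rot: [40.1, 90.0, 123.1]
force: [-0.9, 0.9, -0.5]
gripper_width: 49.9
```

```bash
cat > fit.py <<'E'
import sys
from ov import *
# fit.py frame pxoff_u pxoff_v center(x,y,z) models...
k=sys.argv[1];du,dv=map(float,sys.argv[2:4]);c=eval(sys.argv[4]);ms=eval(sys.argv[5])
R=25;f=12
p=np.load(f"pics/scene{k}p.npy")[:,:,::-1];u0,v0=proj("scene",c)[0].astype(int)-R
im=cv2.resize(p[v0:v0+2*R,u0:u0+2*R],None,fx=f,fy=f,interpolation=2).copy()
for m,col in zip(ms,[(0,0,255),(0,255,0),(255,128,0)]):
    for r in prism(*m):
        cv2.polylines(im,[((proj("scene",r)+[du,dv]-[u0,v0]+.5)*f-.5).round().astype(np.int32)],True,col,1)
cv2.imwrite(f"pics/f{k}.png",im)
E
python3 shot.py 12 526 -230 20
python3 fit.py 12 0 0 "(526,-230,15)" "[('hex',526.5,-229,0,6,-7,74),('hex',525.5,-226,6,24,53,44)]"
```

```text
top crop origin 311 153 scale 4.444444444444445
scene crop origin 287 148 scale 4.444444444444445
```

View pics/f12.png

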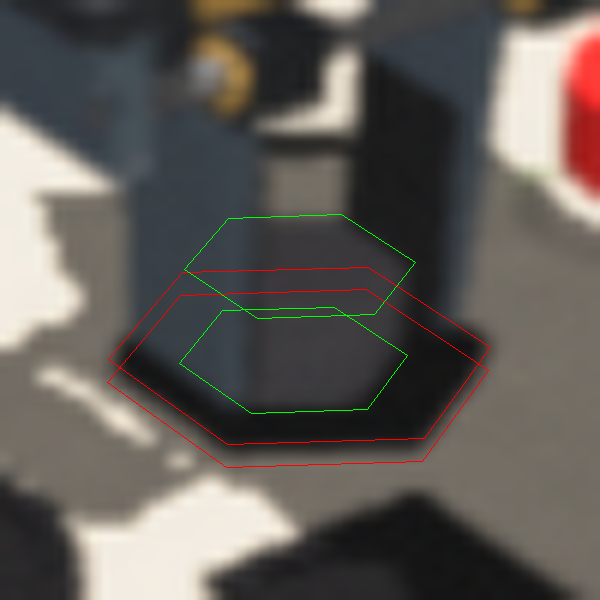

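>>> {"method": "send_rows", "body": {
  "commands": [
    [[0.01,0,-0.005,0,0,0],[0.02,0,-0.005,0,0,0],[0.03,0,-0.005,0,0,0],[0.03,0,-0.005,0,0,0],[0.035,0,-0.005,0,0,0],[0.035,0,-0.005,0,0,0]]
  ]
}}

```text
time_s: 17.8
ee_pos: [525.9, -226.3, 12.1]
ee_rot: [-70.8, 89.9, 12.1]
force: [-3.7, 3.1, 17.8]
gripper_width: 50.0
```

```bash
python3 shot.py 13 526 -230 20;python3 -c "
from h import *
s=env.state();print(s['ee_pos'],s['ee_rot'],s['gripper_width'],s['force'],s['torque'])"
python3 fit.py 13 0 0 "(526,-230,15)" "[('hex',525.3,-228.5,0,6,-7,74),('hex',525.7,-227.7,5,24,53,44)]"
```

```text
top crop origin 311 153 scale 4.444444444444445
scene crop origin 287 148 scale 4.444444444444445
[ 525.87397126 -226.28391306   12.09976106] [-72.41186671  89.90822418  10.58037568] 50.09734292589041 [-4.30911773  3.67572916 16.95296182] [0.99403368 0.78872475 0.12311865]
```

View pics/f13.png

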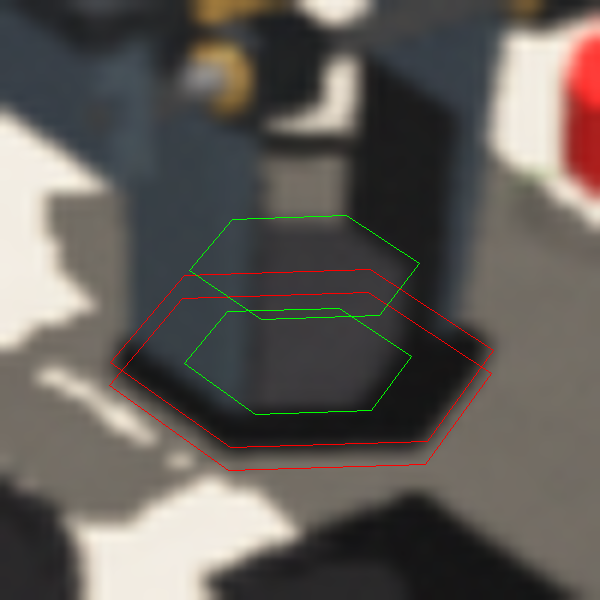

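```bash
python3 fit.py 0 0 0 "(526,-230,15)" "[('hex',525.3,-228.5,0,6,-7,74),('hex',525.7,-227.7,3,0,-7,58)]"
```

```text
(no output)
```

View pics/f0.png

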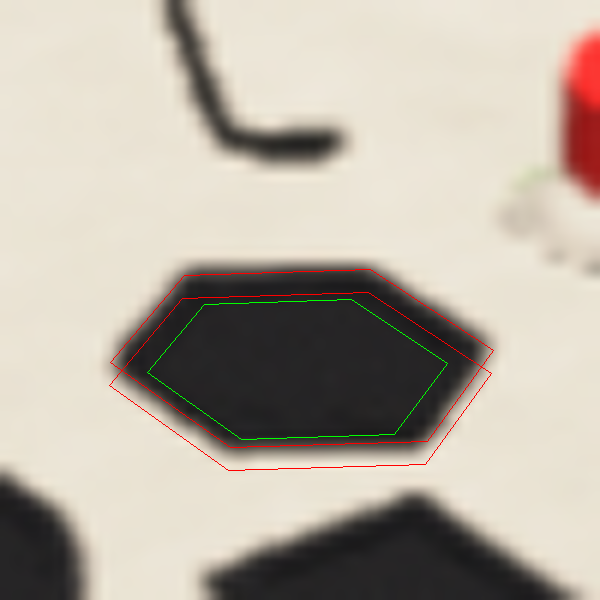

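>>> {"method": "send_rows", "body": {
  "commands": [
    [[-0.005,0,0.0,0,0,0],[-0.01,0,0.0,0,0,0],[-0.01,0,0.0,0,0,0]]
  ]
}}

```text
time_s: 18.27
ee_pos: [525.8, -226.2, 12.3]
ee_rot: [-65.9, 89.9, 17.1]
force: [-3.8, 1.9, 12.2]
gripper_width: 49.9
```

```bash
python3 -c "
from h import *
s=env.state();print(s['ee_pos'],s['ee_rot'],s['gripper_width'],s['force'],s['torque'])"
```

```text
[ 525.76129065 -226.24397842   12.31921107] [-65.87815789  89.92928651  17.11746143] 49.86497890582594 [-3.80318451  1.93868502 12.20484963] [0.82053906 0.55560985 0.05148823]
```

>>> {"method": "send_rows", "body": {
  "commands": [
    [[0,0.005,0.0,0,0,0],[0,0.01,0.0,0,0,0],[0,0.01,0.0,0,0,0]]
  ]
}}

```text
time_s: 18.65
ee_pos: [525.7, -226.2, 12.4]
ee_rot: [-81.4, 89.8, 1.6]
force: [-1.8, 2.8, 11.4]
gripper_width: 49.7
```

```bash
python3 -c "
from h import *
s=env.state();print(s['ee_pos'],s['ee_rot'],s['gripper_width'],s['force'],s['torque'])"
```

```text
[ 525.6524096  -226.21502856   12.36262811] [-81.37690939  89.82634942   1.59387109] 49.72494977733094 [-1.77386967  2.80527234 11.35727301] [0.85381362 0.21827539 0.07611228]
```

```bash
echo '[524.4,-226.4,10.5,83]' > cmd.json; python3 plan.py 2 0 _,_,14.5,_;python3 plan.py 2 1 526.5,-231,14.5,_; python3 plan.py 1.5 2 _,_,9.5,_
```

```text
[[[-0.02,0.0,0.0,-0.0,0,0],[-0.04,0.0,0.0,-0.0,0,0]]]
# at [524.4, -226.4, 14.5, 83.0]
[[[0.0,-0.009,-0.014,-0.0,0,0],[0.0,-0.018,-0.029,-0.0,0,0],[0.0,-0.026,-0.043,-0.0,0,0],[0.0,-0.026,-0.043,-0.0,0,0]]]
# at [526.5, -231.0, 14.5, 83.0]
[[[0.013,0.0,0.0,-0.0,0,0],[0.025,0.0,0.0,-0.0,0,0],[0.038,0.0,0.0,-0.0,0,0],[0.05,0.0,0.0,-0.0,0,0],[0.05,0.0,0.0,-0.0,0,0],[0.05,0.0,0.0,-0.0,0,0]]]
# at [526.5, -231.0, 9.5, 83.0]
```

>>> {"method": "send_rows", "body": {
  "commands": [
    [[-0.02,0,0,0,0,0],[-0.04,0,0,0,0,0]]
  ]
}}

```text
time_s: 18.9
ee_pos: [524.3, -226.4, 14.2]
ee_rot: [86.3, 90.0, 169.4]
force: [-0.6, 0.3, -2.1]
gripper_width: 49.9
```

>>> {"method": "send_rows", "body": {
  "commands": [
    [[0,-0.009,-0.014,0,0,0],[0,-0.018,-0.029,0,0,0],[0,-0.026,-0.043,0,0,0],[0,-0.026,-0.043,0,0,0]]
  ]
}}

```text
time_s: 19.4
ee_pos: [526.6, -231.2, 14.3]
ee_rot: [53.9, 90.0, 136.9]
force: [-0.7, -0.2, -0.5]
gripper_width: 49.9
```

>>> {"method": "send_rows", "body": {
  "commands": [
    [[0.013,0,0,0,0,0],[0.025,0,0,0,0,0],[0.038,0,0,0,0,0],[0.05,0,0,0,0,0],[0.05,0,0,0,0,0],[0.05,0,0,0,0,0]]
  ]
}}

```text
time_s: 20.15
ee_pos: [526.5, -230.9, 10.0]
ee_rot: [-50.4, 90.0, 32.6]
force: [-1.8, 1.7, 5.7]
gripper_width: 49.7
```

```bash
python3 -c "
from h import *
s=env.state();print(s['ee_pos'],s['ee_rot'],s['gripper_width'],s['force'],s['torque'])"
```

```text
[ 526.48499583 -230.93115218    9.9957759 ] [-50.43064022  89.99124337  32.5790495 ] 49.66517392029657 [-1.80478159  1.6500141   5.67811369] [ 0.24431415  0.34595417 -0.0139352 ]
```

>>> {"method": "send_rows", "body": {
  "commands": [
    [[0,0,0,0,0,0],[0,0,0,0,0,0],[0,0,0,0,0,0],[0,0,0,0,0,0]]
  ],
  "jaw": -0.7
}}

```text
time_s: 20.65
ee_pos: [526.6, -231.0, 9.3]
ee_rot: [35.5, 90.0, 118.5]
force: [0.5, -0.4, -0.1]
gripper_width: 77.5
```

>>> {"method": "send_rows", "body": {
  "commands": [
    [[-0.1,0,0,0,0,0],[-0.3,0,0,0,0,0],[-0.55,0,0,0,0,0],[-0.8,0,0,0,0,0],[-0.8,0,0,0,0,0]]
  ]
}}

```text
time_s: 21.28
ee_pos: [528.1, -231.7, 91.9]
ee_rot: [-107.1, 89.7, -24.1]
force: [0.4, 0.2, -0.1]
gripper_width: 77.8
```

```bash
echo '[526.5,-231,89.5,83]' > cmd.json; python3 shot.py 14 526 -231 20; python3 plan.py 30 1 422.3,-297,89.5,103.5; python3 plan.py 18 2 _,_,33,_
```

```text
top crop origin 311 153 scale 4.444444444444445
scene crop origin 287 148 scale 4.444444444444445
[[[0.0,0.191,-0.156,-0.0114,0,0],[0.0,0.382,-0.313,-0.0228,0,0],[0.0,0.572,-0.469,-0.0341,0,0],[0.0,0.763,-0.626,-0.0455,0,0],[0.0,0.954,-0.782,-0.0569,0,0],[0.0,0.954,-0.782,-0.0569,0,0]]]
# at [422.3, -297.0, 89.5, 103.5]
[[[0.141,0.0,0.0,-0.0,0,0],[0.282,0.0,0.0,-0.0,0,0],[0.424,0.0,0.0,-0.0,0,0],[0.565,0.0,0.0,-0.0,0,0],[0.565,0.0,0.0,-0.0,0,0],[0.565,0.0,0.0,-0.0,0,0]]]
# at [422.3, -297.0, 33.0, 103.5]
```

View pics/s14.png

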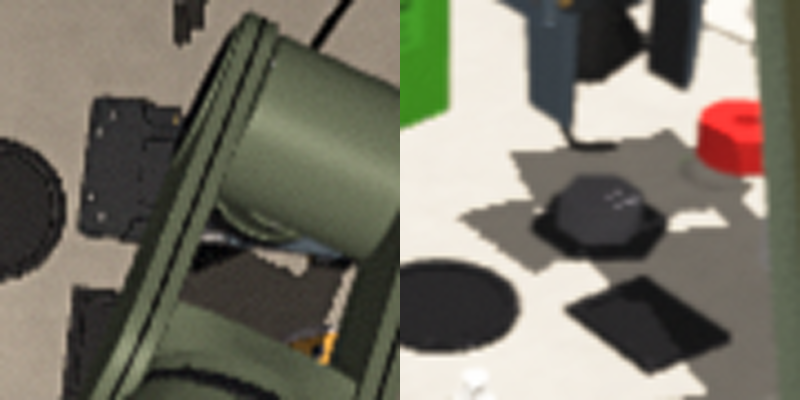

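>>> {"method": "send_rows", "body": {
  "commands": [
    [[0,0.191,-0.156,-0.0114,0,0],[0,0.382,-0.313,-0.0228,0,0],[0,0.572,-0.469,-0.0341,0,0],[0,0.763,-0.626,-0.0455,0,0],[0,0.954,-0.782,-0.0569,0,0],[0,0.954,-0.782,-0.0569,0,0]]
  ],
  "jaw": -1
}}

```text
time_s: 22.12
ee_pos: [420.6, -297.0, 88.3]
ee_rot: [38.7, 89.8, 142.0]
force: [0.4, 0.9, -0.6]
gripper_width: 91.2
```

```bash
python3 shot.py 15 526 -231 20; python3 fit.py 15 0 0 "(526,-230,15)" "[]"; python3 -c "
from h import *
p=np.load('pics/top15p.npy')[:,:,::-1];cv2.imwrite('pics/s15c.png',cv2.resize(p[180:220,335:375],None,fx=14,fy=14,interpolation=0))"
```

```text
top crop origin 311 153 scale 4.444444444444445
scene crop origin 287 148 scale 4.444444444444445
```

View pics/f15.png

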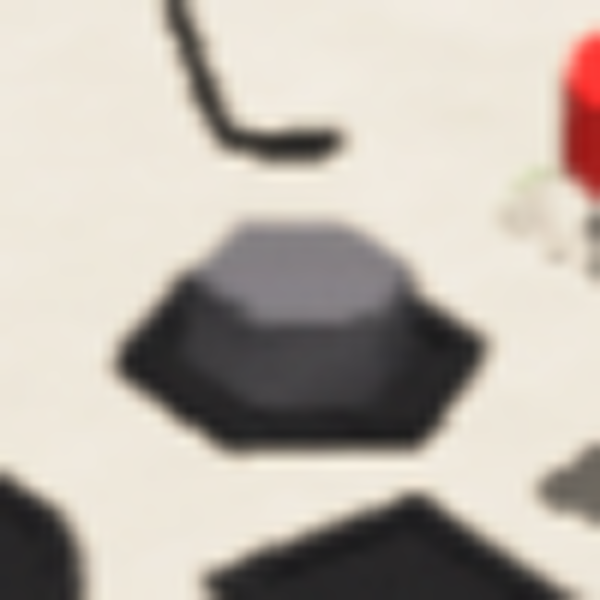

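View pics/s15.png

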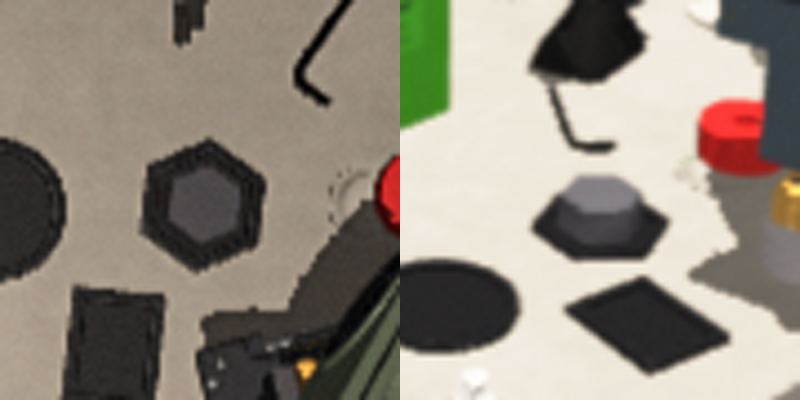

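>>> {"method": "send_rows", "body": {
  "commands": [
    [[0.141,0,0,0,0,0],[0.282,0,0,0,0,0],[0.424,0,0,0,0,0],[0.565,0,0,0,0,0],[0.565,0,0,0,0,0],[0.565,0,0,0,0,0]]
  ],
  "force": 30
}}

```text
time_s: 22.98
ee_pos: [422.6, -297.2, 33.0]
ee_rot: [-128.1, 90.0, -24.7]
force: [0.2, -0.8, 0.2]
gripper_width: 91.5
```

>>> {"method": "send_rows", "body": {
  "commands": [
    [[0,0,0,0,0,0],[0,0,0,0,0,0],[0,0,0,0,0,0],[0,0,0,0,0,0],[0,0,0,0,0,0],[0,0,0,0,0,0],[0,0,0,0,0,0],[0,0,0,0,0,0]]
  ],
  "jaw": 1
}}

```text
time_s: 23.98
ee_pos: [422.5, -297.2, 33.0]
ee_rot: [-144.4, 90.0, -40.9]
force: [0.6, -1.1, -0.4]
gripper_width: 28.1
```

```bash
python3 shot.py 16 422 -297 30;  python3 plan.py 15 1 _,_,70,_; python3 plan.py 25 2 437.5,-175.5,45,83.5
```

```text
top crop origin 336 191 scale 4.444444444444445
scene crop origin 335 152 scale 4.444444444444445
[[[-0.123,0.0,0.0,-0.0,0,0],[-0.247,0.0,0.0,-0.0,0,0],[-0.37,0.0,0.0,-0.0,0,0],[-0.37,0.0,0.0,-0.0,0,0]]]
# at [422.3, -297.0, 70.0, 103.5]
[[[0.043,-0.074,0.196,0.0095,0,0],[0.086,-0.148,0.392,0.019,0,0],[0.128,-0.221,0.588,0.0285,0,0],[0.171,-0.295,0.784,0.038,0,0],[0.214,-0.369,0.98,0.0475,0,0]]]
[[[0.036,-0.011,0.177,0.008,0,0],[0.036,-0.011,0.177,0.008,0,0],[0.036,-0.011,0.177,0.008,0,0]]]
# at [437.5, -175.5, 45.0, 83.5]
```

View pics/s16.png

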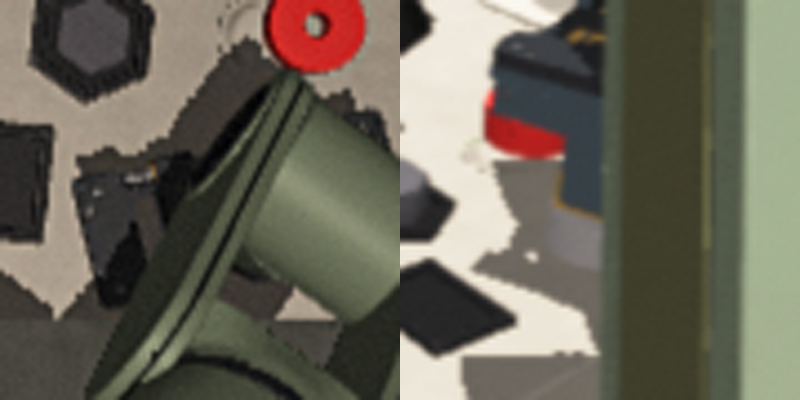

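>>> {"method": "send_rows", "body": {
  "commands": [
    [[-0.123,0,0,0,0,0],[-0.247,0,0,0,0,0],[-0.37,0,0,0,0,0],[-0.37,0,0,0,0,0]]
  ]
}}

```text
time_s: 24.58
ee_pos: [423.1, -297.5, 71.4]
ee_rot: [-137.6, 89.8, -34.1]
force: [1.5, 0.4, -1.8]
gripper_width: 27.6
```

>>> {"method": "send_rows", "body": {
  "commands": [
    [[0.043,-0.074,0.196,0.0095,0,0],[0.086,-0.148,0.392,0.019,0,0],[0.128,-0.221,0.588,0.0285,0,0],[0.171,-0.295,0.784,0.038,0,0],[0.214,-0.369,0.98,0.0475,0,0]]
  ]
}}

```text
time_s: 25.2
ee_pos: [435.2, -192.3, 48.2]
ee_rot: [51.5, 90.0, 137.8]
force: [0.3, -0.2, -1.5]
gripper_width: 28.1
```

>>> {"method": "send_rows", "body": {
  "commands": [
    [[0.036,-0.011,0.177,0.008,0,0],[0.036,-0.011,0.177,0.008,0,0],[0.036,-0.011,0.177,0.008,0,0],[0.036,-0.011,0.177,0.008,0,0]]
  ]
}}

```text
time_s: 25.7
ee_pos: [437.7, -176.2, 45.1]
ee_rot: [-108.2, 90.0, -24.8]
force: [-0.0, -0.1, -2.1]
gripper_width: 27.6
```

```bash
python3 shot.py 17 437 -175 20; python3 plan.py 8 1 _,_,15,_;  python3 plan.py 1.2 2 _,_,9.7,_
```

```text
top crop origin 291 186 scale 4.444444444444445
scene crop origin 297 169 scale 4.444444444444445
[[[0.075,0.0,0.0,-0.0,0,0],[0.15,0.0,0.0,-0.0,0,0],[0.225,0.0,0.0,-0.0,0,0],[0.3,0.0,0.0,-0.0,0,0],[0.3,0.0,0.0,-0.0,0,0]]]
# at [437.5, -175.5, 15.0, 83.5]
[[[0.011,0.0,0.0,-0.0,0,0],[0.021,0.0,0.0,-0.0,0,0],[0.032,0.0,0.0,-0.0,0,0],[0.042,0.0,0.0,-0.0,0,0],[0.053,0.0,0.0,-0.0,0,0],[0.053,0.0,0.0,-0.0,0,0],[0.053,0.0,0.0,-0.0,0,0]]]
# at [437.5, -175.5, 9.7, 83.5]
```

View pics/s17.png

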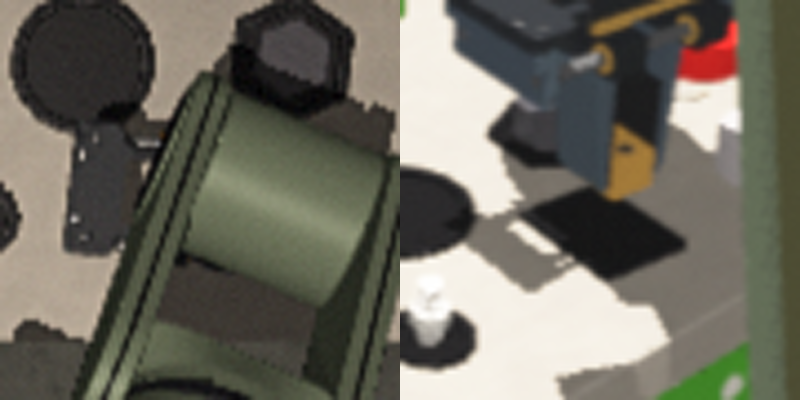

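>>> {"method": "send_rows", "body": {
  "commands": [
    [[0.075,0,0,0,0,0],[0.15,0,0,0,0,0],[0.225,0,0,0,0,0],[0.3,0,0,0,0,0],[0.3,0,0,0,0,0]]
  ]
}}

```text
time_s: 26.42
ee_pos: [437.0, -175.3, 14.2]
ee_rot: [70.0, 89.9, 153.5]
force: [-0.3, 0.2, -1.6]
gripper_width: 27.6
```

```bash
python3 shot.py 18 437 -175 20; python3 fit.py 18 0 0 "(437,-175,15)" "[]"
```

```text
top crop origin 291 186 scale 4.444444444444445
scene crop origin 297 169 scale 4.444444444444445
```

View pics/f18.png

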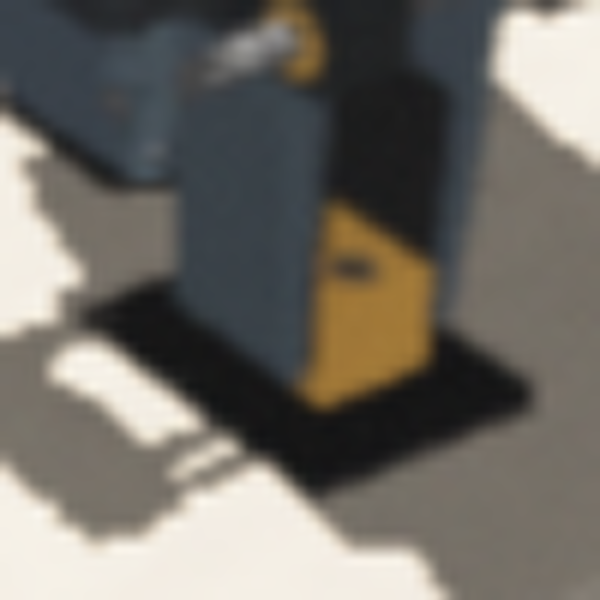

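>>> {"method": "send_rows", "body": {
  "commands": [
    [[0.011,0,0,0,0,0],[0.021,0,0,0,0,0],[0.032,0,0,0,0,0],[0.042,0,0,0,0,0],[0.053,0,0,0,0,0],[0.053,0,0,0,0,0],[0.053,0,0,0,0,0]]
  ]
}}

```text
time_s: 27.4
ee_pos: [437.6, -175.5, 9.9]
ee_rot: [-74.3, 90.0, 9.2]
force: [-1.5, 0.4, 3.8]
gripper_width: 27.8
```

```bash
python3 -c "
from h import *
s=env.state();print(s['ee_pos'],s['gripper_width'],s['force'],s['torque'])"
```

```text
[ 437.58428455 -175.49684346    9.93982884] 27.762383978465014 [-1.51202376  0.42761944  3.82300891] [0.11327714 0.23383296 0.0679551 ]
```

Contact on the floor (TCP 9.9, so the underside is at about 3 mm). I release the brass block.

>>> {"method": "send_rows", "body": {
  "commands": [
    [[0,0,0,0,0,0],[0,0,0,0,0,0],[0,0,0,0,0,0],[0,0,0,0,0,0]]
  ],
  "jaw": -0.3
}}

```text
time_s: 27.9
ee_pos: [437.6, -175.5, 9.5]
ee_rot: [-2.5, 90.0, 81.0]
force: [-0.4, 0.2, -0.4]
gripper_width: 59.2
```

>>> {"method": "send_rows", "body": {
  "commands": [
    [[-0.1,0,0,0,0,0],[-0.25,0,0,0,0,0],[-0.45,0,0,0,0,0],[-0.6,0,0,0,0,0],[-0.6,0,0,0,0,0]]
  ]
}}

```text
time_s: 28.52
ee_pos: [438.5, -175.9, 71.1]
ee_rot: [-105.4, 89.8, -21.9]
force: [-0.0, 0.0, 0.3]
gripper_width: 59.8
```

```bash
echo '[437.5,-175.5,69.7,83.5]' > cmd.json; python3 plan.py 30 2 421.5,-297,69.7,83; python3 shot.py 19 437 -175 20
```

```text
[[[0.0,0.004,-0.245,0.0003,0,0],[0.0,0.009,-0.49,0.0006,0,0],[0.0,0.013,-0.735,0.0008,0,0],[0.0,0.017,-0.98,0.0011,0,0]]]
[[[0.0,0.003,-0.245,0.0003,0,0],[0.0,0.003,-0.245,0.0003,0,0],[0.0,0.003,-0.245,0.0003,0,0]]]
# at [421.5, -297.0, 69.7, 83.0]
top crop origin 291 186 scale 4.444444444444445
scene crop origin 297 169 scale 4.444444444444445
```

View pics/s19.png

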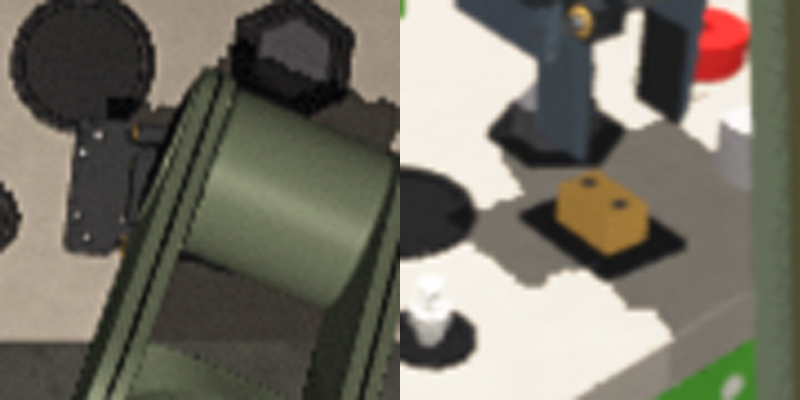

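>>> {"method": "send_rows", "body": {
  "commands": [
    [[0,0.004,-0.245,0.0003,0,0],[0,0.009,-0.49,0.0006,0,0],[0,0.013,-0.735,0.0008,0,0],[0,0.017,-0.98,0.0011,0,0]]
  ],
  "jaw": -1
}}

```text
time_s: 29.12
ee_pos: [424.1, -273.1, 68.7]
ee_rot: [59.7, 89.9, 142.8]
force: [0.5, -0.1, 0.3]
gripper_width: 91.1
```

>>> {"method": "send_rows", "body": {
  "commands": [
    [[0,0.003,-0.245,0.0003,0,0],[0,0.003,-0.245,0.0003,0,0],[0,0.003,-0.245,0.0003,0,0],[0,0.003,-0.245,0.0003,0,0]]
  ],
  "force": 45
}}

```text
time_s: 29.62
ee_pos: [421.4, -296.0, 69.3]
ee_rot: [44.9, 89.9, 128.0]
force: [-0.0, -0.6, -0.3]
gripper_width: 91.3
```

>>> {"method": "send_rows", "body": {
  "commands": [
    [[0.16,0,0,0,0,0],[0.32,0,0,0,0,0],[0.48,0,0,0,0,0],[0.58,0,0,0,0,0],[0.627,0,0,0,0,0],[0.627,0,0,0,0,0],[0.627,0,0,0,0,0]]
  ]
}}

```text
time_s: 30.5
ee_pos: [421.9, -297.2, 7.4]
ee_rot: [-114.5, 89.9, -31.5]
force: [0.3, -0.7, 0.5]
gripper_width: 91.3
```

>>> {"method": "send_rows", "body": {
  "commands": [
    [[0,0,0,0,0,0],[0,0,0,0,0,0],[0,0,0,0,0,0],[0,0,0,0,0,0],[0,0,0,0,0,0],[0,0,0,0,0,0]]
  ],
  "jaw": 1
}}

```text
time_s: 31.25
ee_pos: [421.7, -297.3, 7.0]
ee_rot: [-144.0, 90.0, -60.9]
force: [-1.2, -3.0, -0.4]
gripper_width: 58.2
```

```bash
echo '[421.5,-297,7,83]' > cmd.json; python3 shot.py 20 421 -297 20; python3 plan.py 12 1 _,_,65,_;  python3 plan.py 22 2 525.5,-101,65,83
```

```text
top crop origin 335 192 scale 4.444444444444445
scene crop origin 335 155 scale 4.444444444444445
[[[-0.116,0.0,0.0,-0.0,0,0],[-0.232,0.0,0.0,-0.0,0,0],[-0.348,0.0,0.0,-0.0,0,0],[-0.464,0.0,0.0,-0.0,0,0],[-0.58,0.0,0.0,-0.0,0,0],[-0.58,0.0,0.0,-0.0,0,0]]]
# at [421.5, -297.0, 65.0, 83.0]
[[[0.0,-0.075,0.196,-0.0,0,0],[0.0,-0.15,0.392,-0.0,0,0],[0.0,-0.225,0.588,-0.0,0,0],[0.0,-0.3,0.784,-0.0,0,0],[0.0,-0.375,0.98,-0.0,0,0]]]
[[[0.0,-0.075,0.196,-0.0,0,0],[0.0,-0.15,0.392,-0.0,0,0],[0.0,-0.225,0.588,-0.0,0,0],[0.0,-0.3,0.784,-0.0,0,0],[0.0,-0.375,0.98,-0.0,0,0]]]
[[[0.0,-0.043,0.112,-0.0,0,0],[0.0,-0.043,0.112,-0.0,0,0],[0.0,-0.043,0.112,-0.0,0,0]]]
# at [525.5, -101.0, 65.0, 83.0]
```

View pics/s20.png

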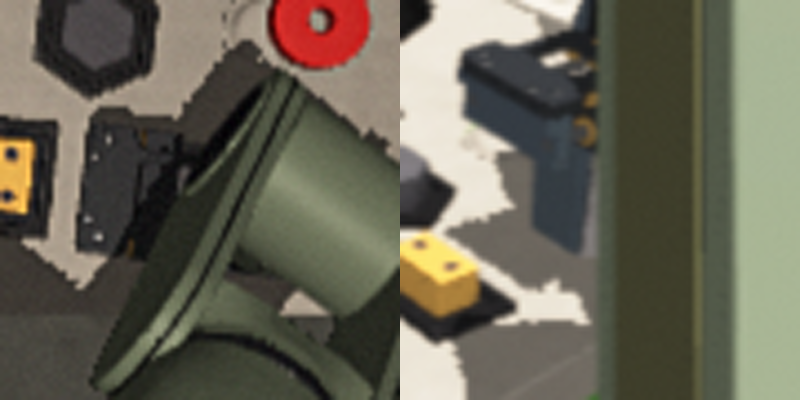

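>>> {"method": "send_rows", "body": {
  "commands": [
    [[-0.116,0,0,0,0,0],[-0.232,0,0,0,0,0],[-0.348,0,0,0,0,0],[-0.464,0,0,0,0,0],[-0.58,0,0,0,0,0],[-0.58,0,0,0,0,0]]
  ]
}}

```text
time_s: 32.1
ee_pos: [422.2, -297.4, 66.1]
ee_rot: [-116.9, 89.9, -33.9]
force: [-0.2, -1.1, -3.0]
gripper_width: 57.7
```

>>> {"method": "send_rows", "body": {
  "commands": [
    [[0,-0.075,0.196,0,0,0],[0,-0.15,0.392,0,0,0],[0,-0.225,0.588,0,0,0],[0,-0.3,0.784,0,0,0],[0,-0.375,0.98,0,0,0]]
  ]
}}

```text
time_s: 32.72
ee_pos: [470.6, -203.5, 64.5]
ee_rot: [66.1, 89.9, 149.1]
force: [0.5, 1.2, -3.2]
gripper_width: 57.9
```

>>> {"method": "send_rows", "body": {
  "commands": [
    [[0,-0.075,0.196,0,0,0],[0,-0.15,0.392,0,0,0],[0,-0.225,0.588,0,0,0],[0,-0.3,0.784,0,0,0],[0,-0.375,0.98,0,0,0]]
  ]
}}

```text
time_s: 33.35
ee_pos: [519.7, -110.8, 64.4]
ee_rot: [80.2, 89.9, 163.2]
force: [1.0, 0.4, -4.9]
gripper_width: 58.2
```

>>> {"method": "send_rows", "body": {
  "commands": [
    [[0,-0.043,0.112,0,0,0],[0,-0.043,0.112,0,0,0],[0,-0.043,0.112,0,0,0]]
  ]
}}

```text
time_s: 33.72
ee_pos: [525.0, -101.4, 64.7]
ee_rot: [102.5, 90.0, -174.5]
force: [-0.4, -0.4, -4.0]
gripper_width: 58.1
```

```bash
python3 plan.py 10 2 _,_,17,_;  python3 plan.py 1.2 2 _,_,9.7,_
```

```text
[[[0.096,0.0,0.0,-0.0,0,0],[0.192,0.0,0.0,-0.0,0,0],[0.288,0.0,0.0,-0.0,0,0],[0.384,0.0,0.0,-0.0,0,0],[0.48,0.0,0.0,-0.0,0,0],[0.48,0.0,0.0,-0.0,0,0],[0.48,0.0,0.0,-0.0,0,0]]]
# at [525.5, -101.0, 17.0, 83.0]
[[[0.01,0.0,0.0,-0.0,0,0],[0.021,0.0,0.0,-0.0,0,0],[0.031,0.0,0.0,-0.0,0,0],[0.042,0.0,0.0,-0.0,0,0],[0.052,0.0,0.0,-0.0,0,0],[0.063,0.0,0.0,-0.0,0,0],[0.073,0.0,0.0,-0.0,0,0],[0.073,0.0,0.0,-0.0,0,0],[0.073,0.0,0.0,-0.0,0,0]]]
# at [525.5, -101.0, 9.7, 83.0]
```

>>> {"method": "send_rows", "body": {
  "commands": [
    [[0.096,0,0,0,0,0],[0.192,0,0,0,0,0],[0.288,0,0,0,0,0],[0.384,0,0,0,0,0],[0.48,0,0,0,0,0],[0.48,0,0,0,0,0],[0.48,0,0,0,0,0]]
  ]
}}

```text
time_s: 34.6
ee_pos: [525.8, -101.0, 17.1]
ee_rot: [-83.7, 90.0, -0.7]
force: [0.1, -0.0, -2.7]
gripper_width: 58.9
```

```bash
python3 shot.py 21 525 -101 20; python3 fit.py 21 0 0 "(525,-101,15)" "[]"
```

```text
top crop origin 264 154 scale 4.444444444444445
scene crop origin 251 165 scale 4.444444444444445
```

View pics/f21.png

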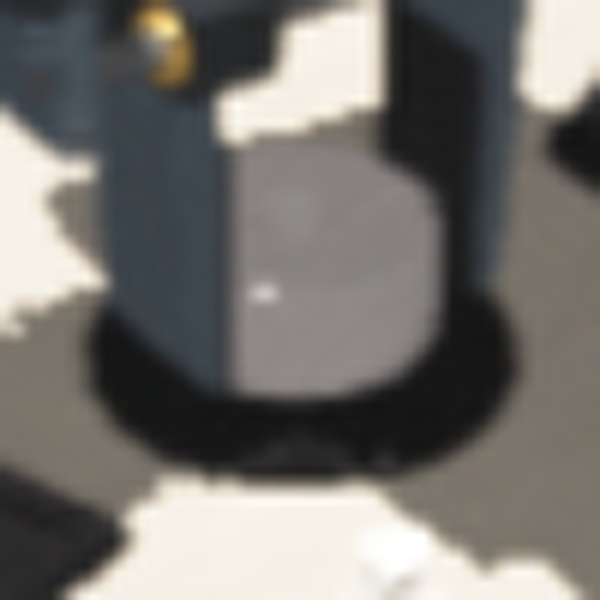

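View pics/s21.png

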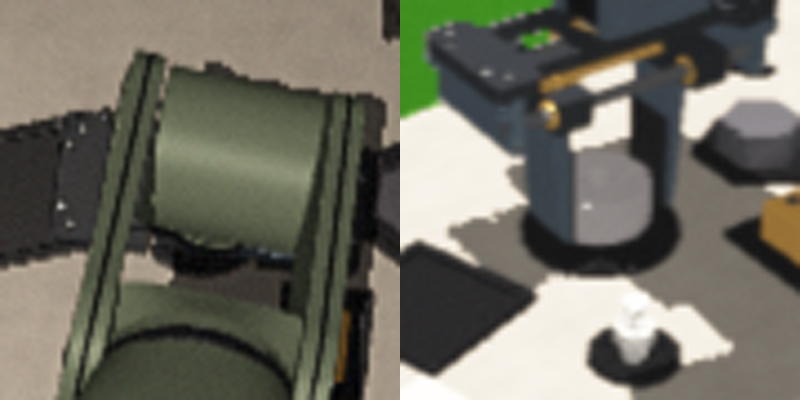

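>>> {"method": "send_rows", "body": {
  "commands": [
    [[0.01,0,0,0,0,0],[0.021,0,0,0,0,0],[0.031,0,0,0,0,0],[0.042,0,0,0,0,0],[0.052,0,0,0,0,0],[0.063,0,0,0,0,0],[0.073,0,0,0,0,0],[0.073,0,0,0,0,0],[0.073,0,0,0,0,0]]
  ]
}}

```text
time_s: 35.83
ee_pos: [525.5, -101.0, 10.0]
ee_rot: [-86.5, 90.0, -3.5]
force: [-1.9, 0.5, 3.3]
gripper_width: 58.4
```

```bash
python3 -c "
from h import *
s=env.state();print(s['ee_pos'],s['gripper_width'],s['force'],s['torque'])"
```

```text
[ 525.52364065 -100.96120506   10.04117815] 58.42949613350245 [-1.86689444  0.53522028  3.30212767] [-0.01351836  0.34205572 -0.04076051]
```

On the floor (TCP 10.0). I release the flange.

>>> {"method": "send_rows", "body": {
  "commands": [
    [[0,0,0,0,0,0],[0,0,0,0,0,0],[0,0,0,0,0,0],[0,0,0,0,0,0]]
  ],
  "jaw": -0.9
}}

```text
time_s: 36.33
ee_pos: [525.6, -101.0, 9.6]
ee_rot: [-78.0, 90.0, 5.0]
force: [-0.5, 0.4, 0.2]
gripper_width: 86.4
```

>>> {"method": "send_rows", "body": {
  "commands": [
    [[-0.1,0,0,0,0,0],[-0.25,0,0,0,0,0],[-0.45,0,0,0,0,0],[-0.7,0,0,0,0,0],[-0.7,0,0,0,0,0]]
  ]
}}

```text
time_s: 36.95
ee_pos: [527.3, -101.4, 82.4]
ee_rot: [-94.3, 89.7, -11.3]
force: [1.0, -0.1, -0.2]
gripper_width: 86.4
```

```bash
echo '[525.5,-101,79.7,83]' > cmd.json; python3 shot.py 22 525 -101 20; python3 plan.py 30 2 425.5,94.5,79.7,9
```

```text
top crop origin 264 154 scale 4.444444444444445
scene crop origin 251 165 scale 4.444444444444445
[[[0.0,0.133,0.196,0.0222,0,0],[0.0,0.265,0.392,0.0443,0,0],[0.0,0.398,0.588,0.0665,0,0],[0.0,0.531,0.784,0.0886,0,0],[0.0,0.663,0.98,0.1108,0,0]]]
[[[0.0,0.243,0.07,0.0237,0,0],[0.0,0.487,0.14,0.0474,0,0],[0.0,0.73,0.209,0.0711,0,0],[0.0,0.973,0.279,0.0948,0,0],[0.0,0.973,0.279,0.0948,0,0],[0.0,0.973,0.279,0.0948,0,0]]]
# at [425.5, 94.4, 79.7, 9.0]
```

View pics/s22.png

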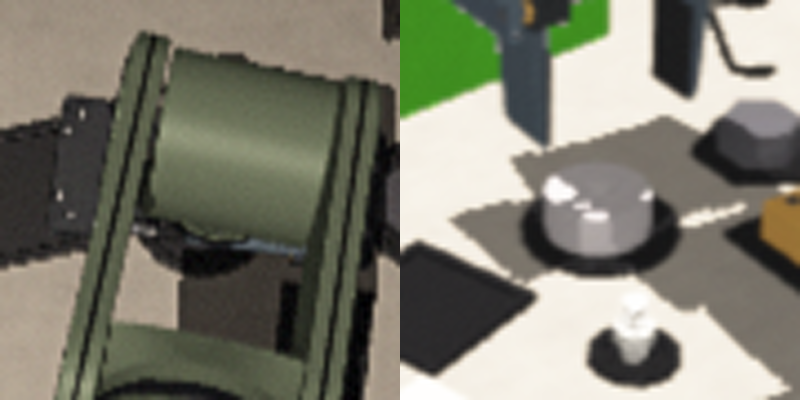

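>>> {"method": "send_rows", "body": {
  "commands": [
    [[0,0.133,0.196,0.0222,0,0],[0,0.265,0.392,0.0443,0,0],[0,0.398,0.588,0.0665,0,0],[0,0.531,0.784,0.0886,0,0],[0,0.663,0.98,0.1108,0,0]]
  ],
  "jaw": -1
}}

```text
time_s: 37.67
ee_pos: [470.4, 5.0, 78.7]
ee_rot: [133.3, 89.9, 176.2]
force: [0.3, 0.6, -0.5]
gripper_width: 91.1
```

>>> {"method": "send_rows", "body": {
  "commands": [
    [[0,0.243,0.07,0.0237,0,0],[0,0.487,0.14,0.0474,0,0],[0,0.73,0.209,0.0711,0,0],[0,0.973,0.279,0.0948,0,0],[0,0.973,0.279,0.0948,0,0],[0,0.973,0.279,0.0948,0,0]]
  ]
}}

```text
time_s: 38.42
ee_pos: [425.5, 94.1, 79.2]
ee_rot: [-157.4, 90.0, -148.3]
force: [0.5, -1.3, -0.1]
gripper_width: 91.0
```

```bash
python3 -c "
from h import *
s=env.state();print(s['ee_pos'],s['ee_rot'])"; python3 shot.py 23 425 60 20; python3 fit.py 23 0 0 "(425,94,15)" "[]"; cp pics/f23.png pics/f23a.png; python3 -c "
from h import *
p=np.load('pics/top23p.npy')[:,:,::-1];cv2.imwrite('pics/s23c.png',cv2.resize(p[165:265,215:415],None,fx=4,fy=4,interpolation=2))"
```

```text
[425.47239708  94.12003247  79.24993327] [-157.37062392   89.96185522 -148.26542415]
top crop origin 206 190 scale 4.444444444444445
scene crop origin 225 211 scale 4.444444444444445
```

View pics/f23a.png

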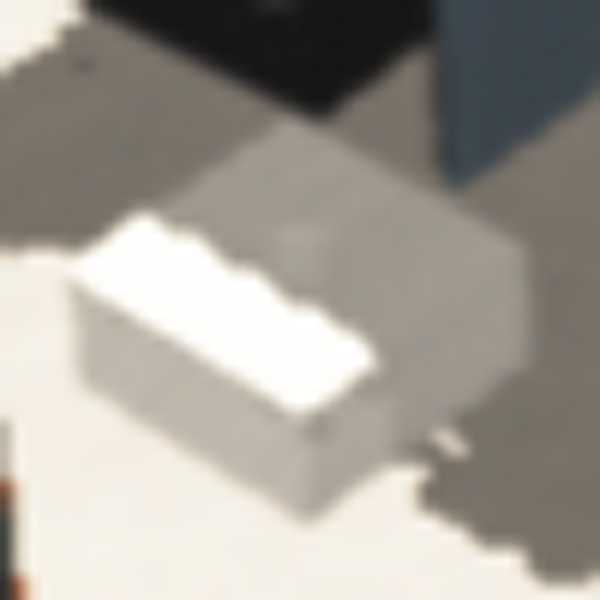

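View pics/s23c.png

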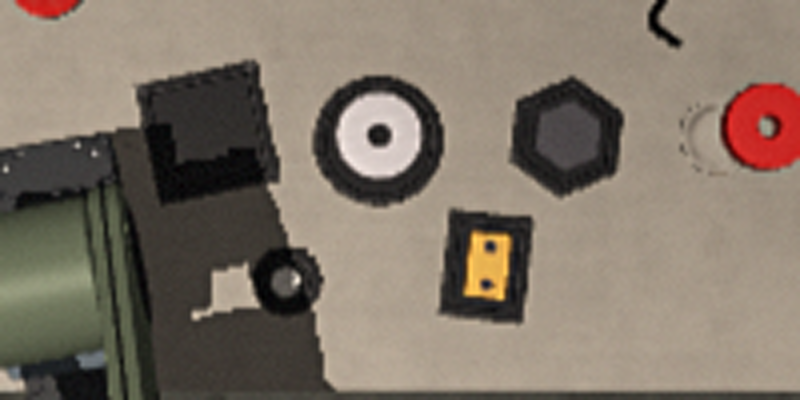

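>>> {"method": "send_rows", "body": {
  "commands": [
    [[0.16,0,0,0,0,0],[0.32,0,0,0,0,0],[0.48,0,0,0,0,0],[0.62,0,0,0,0,0],[0.727,0,0,0,0,0],[0.727,0,0,0,0,0],[0.727,0,0,0,0,0]]
  ],
  "force": 35
}}

```text
time_s: 39.4
ee_pos: [425.9, 94.4, 7.2]
ee_rot: [6.9, 90.0, 15.9]
force: [-0.1, 0.7, 0.0]
gripper_width: 91.3
```

>>> {"method": "send_rows", "body": {
  "commands": [
    [[0,0,0,0,0,0],[0,0,0,0,0,0],[0,0,0,0,0,0],[0,0,0,0,0,0],[0,0,0,0,0,0],[0,0,0,0,0,0]]
  ],
  "jaw": 1
}}

```text
time_s: 40.15
ee_pos: [425.9, 94.6, 7.1]
ee_rot: [6.8, 89.9, 15.8]
force: [0.3, -0.2, 2.1]
gripper_width: 55.5
```

```bash
echo '[425.5,94.4,7,9]' > cmd.json; python3 plan.py 12 1 _,_,55,_;  python3 plan.py 20 2 530.7,18,55,12; python3 plan.py 10 2 _,_,16,_;python3 shot.py 24 425 95 20
```

```text
[[[-0.12,0.0,0.0,-0.0,0,0],[-0.24,0.0,0.0,-0.0,0,0],[-0.36,0.0,0.0,-0.0,0,0],[-0.48,0.0,0.0,-0.0,0,0],[-0.48,0.0,0.0,-0.0,0,0]]]
# at [425.5, 94.4, 55.0, 9.0]
[[[0.0,-0.131,0.131,-0.0012,0,0],[0.0,-0.263,0.263,-0.0024,0,0],[0.0,-0.394,0.394,-0.0036,0,0],[0.0,-0.525,0.525,-0.0047,0,0],[0.0,-0.657,0.657,-0.0059,0,0],[0.0,-0.788,0.788,-0.0071,0,0],[0.0,-0.919,0.919,-0.0083,0,0],[0.0,-0.919,0.919,-0.0083,0,0],[0.0,-0.919,0.919,-0.0083,0,0]]]
# at [530.6, 18.0, 55.0, 12.0]
[[[0.098,0.0,0.0,-0.0,0,0],[0.195,0.0,0.0,-0.0,0,0],[0.292,0.0,0.0,-0.0,0,0],[0.39,0.0,0.0,-0.0,0,0],[0.39,0.0,0.0,-0.0,0,0],[0.39,0.0,0.0,-0.0,0,0]]]
# at [530.6, 18.0, 16.0, 12.0]
top crop origin 193 190 scale 4.444444444444445
scene crop origin 212 218 scale 4.444444444444445
```

View pics/s24.png

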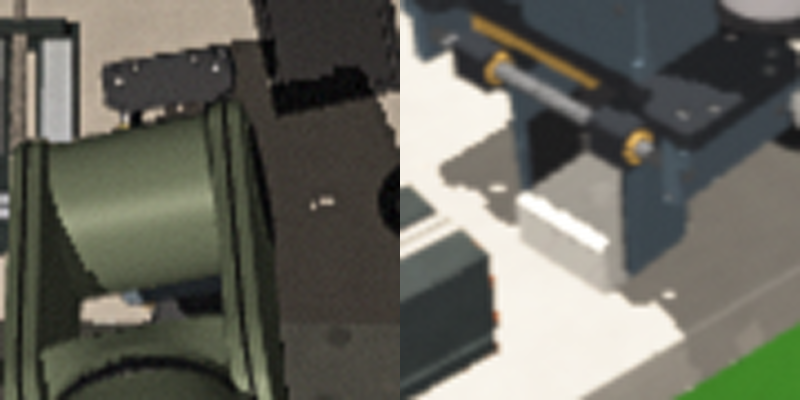

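>>> {"method": "send_rows", "body": {
  "commands": [
    [[-0.12,0,0,0,0,0],[-0.24,0,0,0,0,0],[-0.36,0,0,0,0,0],[-0.48,0,0,0,0,0],[-0.48,0,0,0,0,0]]
  ]
}}

```text
time_s: 40.88
ee_pos: [426.2, 94.6, 56.1]
ee_rot: [3.2, 89.8, 12.2]
force: [0.1, -0.7, -2.0]
gripper_width: 55.8
```

>>> {"method": "send_rows", "body": {
  "commands": [
    [[0,-0.131,0.131,-0.0012,0,0],[0,-0.263,0.263,-0.0024,0,0],[0,-0.394,0.394,-0.0036,0,0],[0,-0.525,0.525,-0.0047,0,0],[0,-0.657,0.657,-0.0059,0,0],[0,-0.788,0.788,-0.0071,0,0],[0,-0.919,0.919,-0.0083,0,0],[0,-0.919,0.919,-0.0083,0,0],[0,-0.919,0.919,-0.0083,0,0]]
  ]
}}

```text
time_s: 42.0
ee_pos: [529.9, 18.2, 54.7]
ee_rot: [155.7, 89.9, 167.7]
force: [0.8, -0.2, -1.5]
gripper_width: 55.4
```

>>> {"method": "send_rows", "body": {
  "commands": [
    [[0.098,0,0,0,0,0],[0.195,0,0,0,0,0],[0.292,0,0,0,0,0],[0.39,0,0,0,0,0],[0.39,0,0,0,0,0],[0.39,0,0,0,0,0]]
  ]
}}

```text
time_s: 42.75
ee_pos: [530.8, 18.1, 16.0]
ee_rot: [2.5, 90.0, 14.5]
force: [0.3, 0.1, -2.4]
gripper_width: 55.8
```

```bash
python3 shot.py 25 530 18 20; python3 fit.py 25 0 0 "(530,18,15)" "[]"
```

```text
top crop origin 221 152 scale 4.444444444444445
scene crop origin 211 182 scale 4.444444444444445
```

View pics/f25.png

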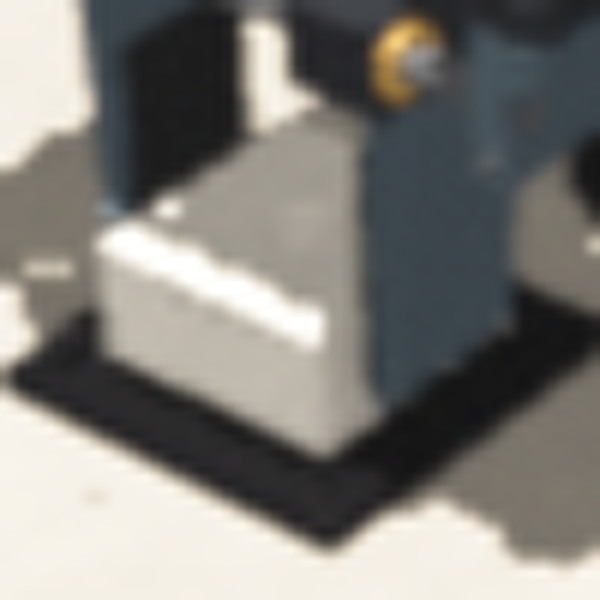

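>>> {"method": "send_rows", "body": {
  "commands": [
    [[0.012,0,0,0,0,0],[0.024,0,0,0,0,0],[0.036,0,0,0,0,0],[0.048,0,0,0,0,0],[0.056,0,0,0,0,0],[0.063,0,0,0,0,0],[0.063,0,0,0,0,0],[0.063,0,0,0,0,0]]
  ]
}}

```text
time_s: 43.85
ee_pos: [530.6, 18.0, 10.1]
ee_rot: [-0.8, 90.0, 11.2]
force: [-2.7, 0.2, 6.4]
gripper_width: 55.6
```

```bash
python3 -c "
from h import *
s=env.state();print(s['ee_pos'],s['gripper_width'],s['force'],s['torque'])"
```

```text
[530.57127153  18.04719344  10.14226656] 55.550434769228644 [-2.71482825  0.20835143  6.4238208 ] [-0.09682074  0.36215239 -0.00577311]
```

The block is on the floor. I release it and retreat clear, up and towards the robot.

>>> {"method": "send_rows", "body": {
  "commands": [
    [[0,0,0,0,0,0],[0,0,0,0,0,0],[0,0,0,0,0,0],[0,0,0,0,0,0]]
  ],
  "jaw": -1
}}

```text
time_s: 44.35
ee_pos: [530.6, 18.1, 9.5]
ee_rot: [75.9, 90.0, 87.9]
force: [0.4, -0.4, -0.2]
gripper_width: 90.6
```

>>> {"method": "send_rows", "body": {
  "commands": [
    [[-0.1,0,0,0,0,0],[-0.25,0,0,0,0,0],[-0.45,0,0,0,0,0],[-0.7,0,0,0,0,0],[-0.95,0,0,0,0,0]]
  ]
}}

```text
time_s: 44.98
ee_pos: [530.8, 18.1, 106.7]
ee_rot: [-8.5, 89.9, 3.5]
force: [-0.6, 0.3, 0.3]
gripper_width: 91.3
```

>>> {"method": "send_rows", "body": {
  "commands": [
    [[-0.15,0.25,-0.2,0,0,0],[-0.3,0.5,-0.4,0,0,0],[-0.4,0.75,-0.6,0,0,0],[-0.5,0.95,-0.8,0,0,0]]
  ]
}}

```text
time_s: 45.48
ee_pos: [432.0, 95.1, 156.3]
ee_rot: [4.4, 89.9, 16.4]
force: [-0.3, 0.0, 0.2]
gripper_width: 91.5
```

>>> {"method": "send_rows", "body": {
  "commands": [
    [[0,0.25,-0.2,0,0,0],[0,0.5,-0.4,0,0,0],[0,0.75,-0.6,0,0,0],[0,0.95,-0.8,0,0,0],[0,0.95,-0.8,0,0,0]]
  ]
}}

```text
time_s: 46.1
ee_pos: [333.6, 171.2, 155.6]
ee_rot: [14.8, 89.9, 26.9]
force: [-0.2, 0.2, 0.4]
gripper_width: 91.2
```

```bash
python3 shot.py 26 480 -80 20
python3 - <<'E'
from h import *
p=np.load('pics/top26p.npy')[:,:,::-1];a=cv2.resize(p[165:265,215:415],None,fx=4,fy=4,interpolation=2);cv2.imwrite('pics/s26c.png',a)
p=np.load('pics/scene26p.npy')[:,:,::-1];cv2.imwrite('pics/s26d.png',cv2.resize(p[160:280,220:400],None,fx=4.4,fy=4.4,interpolation=2))
P=cloud("top",np.load('pics/top26d.npy'))
for n,c,r in(("fit",(426,-35),4),("hex",(526.5,-231),15),("brass",(437.5,-175.5),9),("flange",(525.5,-101),22),("block",(530.6,18),20)):
    m=np.hypot(P[...,0]-c[0],P[...,1]-c[1])<r; print(n,np.percentile(P[m][:,2],[10,50,90]).round(1))
E
```

```text
top crop origin 256 170 scale 4.444444444444445
scene crop origin 257 176 scale 4.444444444444445
fit [1504.3 1504.3 1504.3]
hex [23.1 28.2 31.7]
brass [23.9 27.5 31.4]
flange [ 7.5 28.3 32.9]
block [ 7.4 28.7 32.1]
```

View pics/s26c.png

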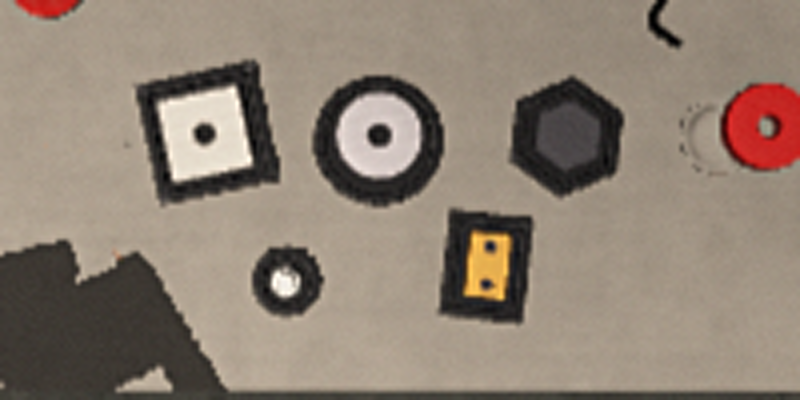

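View pics/s26d.png

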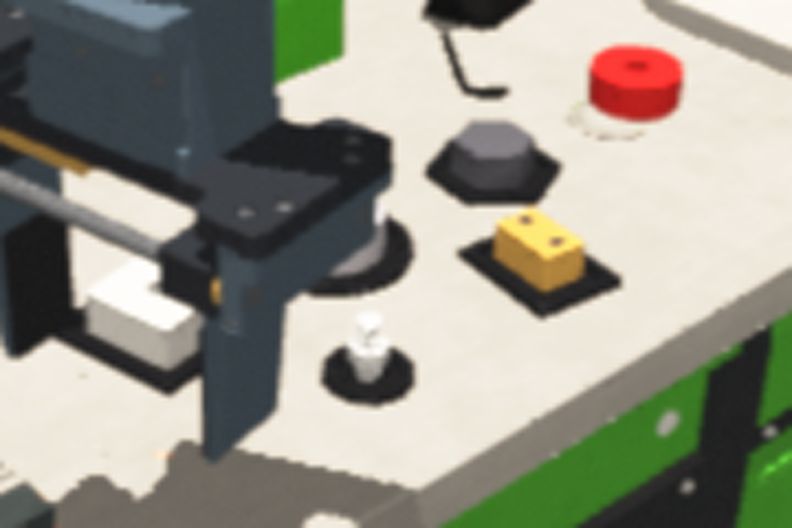

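The last top picture shows all five parts inside the lips of their nests: block (205,133), flange (380,135), hexagon (568,135), brass (487,265) and fitting (287,281), crop pixels. The scene picture shows the fitting, hexagon and brass upright and flat. The gripper partly hides the block and flange there. The arm touches nothing.

```bash
python3 -c "
from workcell import env
print(env.job_done())"
```

```text
the job is handed in; nothing more can be done
None
```

All five parts are in their nests, and I handed the job in at about 46 s of the 128 s allowed. I moved them one at a time: pipe fitting, hex plug, brass block, round flange, then square block. I lowered each until light floor contact before letting go, and left the turquoise and red look-alikes alone.

**Last checks**
- The top picture shows every part inside its lip.
- Top-view depth puts the hexagon, brass, flange and block tops at about 28 mm, against 27 to 29 mm expected. The tool also touched down at the heights expected for parts lying on the nest floors.

**What failed or disagreed**
- **Hex plug:** my first try landed on the lip with about 18 N, because I had misjudged the scene camera's offset. I raised it, moved it about 5 mm and set it on the floor properly.
- **Hex grip width:** the jaws read 49.7 mm on flats that should be 44 mm, and the pictures showed small gaps beside the part. I did not explain this, but the plug held and sits in line with its nest.
- **Flange grip width:** it read about 58 mm rather than 60.
- **Pipe fitting:** it sits roughly 2 to 3 mm off the nest's centre. The last depth check gave no usable reading there, so I judged it upright from the pictures.
- **Block and flange:** the gripper partly hid both in the last scene picture, so for these the final check rests on the top view.

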